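# Show the red-capped tube to the inspection camera

## Task

Take the lid off the bench cooler (it tips up by its front handle and draws out from under two catches at the back) and set it flat, right way up, on the bench. Then take the red-capped sample tube out of its well and hold it up, cap upwards, for the inspection camera: its middle on the camera's line of sight, 15 cm in front of the lens, and the tube square to that line and upright in the camera's picture, leaning just as the camera leans. Finish while still holding it there, and leave the other four tubes, the camera, the timer and the cup as they are.

Things in the scene. Friction and masses are not known exactly. Their poses are not given: they have to be found in the camera images.
- cooler: dark slate-blue tube cooler fixed on the bench, 110 (x) by 220 (y) by 74 mm high. Origin on the underside below the middle well; z up, -x its front. Five wells in a row along y, 35 mm apart, 16.5 mm wide, 62 mm deep, floors 11 mm above the bench. Lid seat: its top face. The bench to its left (+y, 0.3 m wide, as far back as x = 0.6 m) is free for the lid.
- cooler_rim (a point): middle of the lid seat, 74 mm above the bench. A rim 6 mm high stands round the seat in front and at both ends, not at the back. At the back two fixed catches (y = +-60 mm) reach over the lid's lugs, their lower edge 7.5 mm above the seat. Tube caps stand up to 39 mm above this point. Axes as the cooler's.
- lid: light grey loose hood lid, 0.18 kg, 102 (x) by 208 (y) by 45 mm high, hollow; origin amid its open underside, z up; shut, its origin is at cooler_rim, axes alike. Two 12 mm lugs at its back lower edge lie 6 mm deep under the catches. Tip the front up 10 to 20 degrees about that edge (51 mm behind the origin), draw it 20 mm to the front, lift it 60 mm or more to clear the caps.
- lid_handle (a point): middle of the lid's black round handle bar, 10 mm thick, 80 mm long along the lid's y, on two posts near the front edge: 36 mm in front of the lid's origin, 73 mm above its underside, 28 mm above its top. The bar can turn between the fingers as the lid tips. Axes as the lid's.
- red_tube_mid (a point): middle (half-way up) of the red-capped sample tube, the only red one of five; 102 mm tall, body 13.6 mm thick, cap 18.4 mm thick and 18 mm high at the top (cap middle 42 mm above this point), 15 g; z axis runs up to the cap. It stands upright in a well, foot 11 mm above the bench; lift it 70 mm or more to draw it clear.
- white_tube_a: white-capped sample tube, 18 mm thick at the cap, 102 mm tall, in another well; origin at its foot. Leave it.
- white_tube_b: second white-capped tube, same size; origin at its foot. Leave it.
- orange_tube_a: orange-capped sample tube, 19 mm thick at the cap, 98 mm tall, in another well; origin at its foot. Leave it.
- orange_tube_b: second orange-capped tube, same size; origin at its foot. Leave it.
- lens_front (a point): centre of the front of the inspection camera's lens, amid a white ring light 72 mm across. The dark camera head sits 0.33 m above the bench in a fork on a steel post behind the work and looks down and towards the robot. The line of sight is this point's -x axis; its z axis is up in the camera's picture.
- view_point (a point): the point in free air where the tube's middle belongs: on the line of sight, 150 mm in front of lens_front. Same axes: -x along the line of sight, y across the picture, z up in the picture (leaning towards the robot). The tube's axis must lie along this z, cap end up. The head's tilt differs each time.
- lab_timer: small white timer, 64 mm square, 18 mm high, on the bench at the right; origin under its centre. Bystander.
- sample_cup: plain white sample cup, 65 mm across, 64 mm high, at the right rear beside the timer; origin under its centre. Bystander.

How it is judged:
By the outcome, as a careful person would: the job done as asked, in the order asked, and still so for the second after the job is handed in, while the arm keeps its last pose, push and grip.
It also fails if it takes over 54 s, if anything falls off the work surface, if the arm or the gripper's body presses on something with over 40 N, if the wrist force passes 120 N, or if a joint passes its speed limit or range.

## Robot

A 6-joint arm with a two-finger parallel gripper is mounted at the origin on a cart in front of the work surface, level with it; the furniture and walls round the work are solid. World frame = base frame: x ahead of the robot, y to its left, z up, the work surface at z = 0. Lengths are in m, angles in rad, forces in N, time in s.
With the tool pointing down it reaches from about 0.35 to 0.975 m from the base axis. Payload 4.9 kg.
Tool frame: the origin (TCP) lies on the centre line of the jaws, within the pads' length; the fingertips stand 11 mm ahead of it and the grasp point (between the pads) lies 8 mm behind it (manip.finger_overhang is the distance from the TCP to the fingertips, in m); y points along the fingers, z is the direction in which the jaws open and shut, and the axes are right-handed (so a half turn about y gives the same grasp; the last joint's range is limited). The gripper opens to 85 mm and grips with 20 to 120 N. Pads are 22 mm wide; open, the fingers measure 114 mm over their backs; the gripper's body (76 mm by 85 mm) begins 54 mm behind the grasp point. The pads swing forward as they close: fully open they stand 13 mm farther back than shut.
Start: joints at [-1.276, 0.053, 1.613, -0, 1.476, -0.119], TCP at [0.251, -0.572, 0.242] pointing down, gripper open.
Joint ranges: [-3.01, 3.01], [-1.01, 2.22], [0.06, 2.58], [-1.02, 4.17], [0.09, 2.62], [-3.14, 3.14]. Speed limits (rad/s): [2.57, 2.57, 3.14, 3.14, 3.14, 3.14].

## Interface

Orientations are given as a unit quaternion [w, x, y, z].
In Python, from plant import readout, cams, workorder, manip gives the robot as it stands.
- The arm moves only by the tool play_rows, never from a script. Its arguments are lists of equal length, an entry for each row: "slide": the shift along the tool's x, y, z in cm, a list of three; "yaw": the turn about the tool's y in degrees; "grip": the closure, from -1 (fully open) to 1 (shut), so that 0 is half open. In form: {"slide": [[x, y, z], ...], "yaw": [yaw, ...], "grip": [grip, ...]}. A call has 1 to 12 rows; each row shifts and turns the commanded pose from where the row before left it, along the tool's axes as they then stand; what a row does not reach is not made up. A row lasts 1/10 s, in which the tool goes at most 50 mm and 8.59 degrees, less where a joint would pass 70% of its speed; a pose out of reach is approached as far as the arm can. A call with a gripper value outside its range is refused whole. The fingers move at their own pace and stop on an object; the grip force is fixed at half the most. Time passes only in rows, so rows that do not move let the fingers close. It gives the time, the measured TCP pose, the force and the opening at its end, in the units of the state.
- readout.state(): the state, without advancing time (a new reading comes with each control period).
- cams.grab_frame(name): name is "scene" or "top" or "wrist"; returns a dict with "image" (420x560x3 uint8, red, green, blue), "mtx" (3x3 intrinsics, pixels), "R" (3x3) and "t" (3): a world point X has camera coordinates R X + t; the wrist camera has in their place "mount" (4x4, takes a point from camera to tool coordinates, whose origin is the TCP and whose axes are the tool frame's). Camera axes: x right, y down, z forward; pixel columns grow to the right and rows downward; lengths in m; the calibration is good to about 2 mm. A picture is of the moment at which its call begins: read the wrist's pose just before it. There is no depth.
- workorder.job_done(): hands the job in, once; it reports no verdict.
The state is a dict: "time": time; "joint_pos": joint angles; "joint_vel": joint speeds; "joint_efforts": joint torques, N m; "tool_pos": TCP position; "tool_rot": TCP orientation; "contact_force": force on the tool from outside, world axes, zero at the start; "ft_torque": the same for the moment, N m; "gripper_width": opening from 0.0 (shut) to 1.0 (fully open).
Only numpy, scipy, OpenCV 4.12 (cv2) and the standard library are available. Lean on these libraries where they do the work, as an engineer would, in place of code of your own. Each camera call takes 0.05 s, during which the arm holds its last target.

## Working session

There is one attempt and no reset: what is moved stays moved. The work goes in short steps, Python scripts to look and compute and a tool call to move; the robot and the scene stay as the last step left them, time stands still between calls to the robot, and variables do not carry over. Pictures are saved under pics/ and viewed, and the job is handed in when it is done.

Besides the shell and the picture viewer there is one more tool, called after ">>>" by a JSON object that holds its "method" and its "body". play_rows: Moves the arm, as the interface text tells. Its arguments: {"type":"object","properties":{"slide":{"type":"array","items":{"type":"array","items":{"type":"number"}}},"yaw":{"type":"array","items":{"type":"number"}},"grip":{"type":"array","items":{"type":"number"}}},"required":["slide","yaw","grip"]}

```bash
ls; mkdir -p pics
python3 - <<'E'
from plant import readout,cams,workorder,manip
import cv2,numpy as np
s=readout.state();print(s);print([a for a in dir(manip) if a[0]!='_'], manip.finger_overhang)
for n in ["scene","top","wrist"]:
    f=cams.grab_frame(n);cv2.imwrite(f"pics/{n}0.png",f["image"][:,:,::-1]);print(n,{k:np.round(v,4).tolist() for k,v in f.items() if k!="image"})
E
```

```text
pics
{'time': 0.0, 'joint_pos': array([-1.27600823e+00,  5.33694931e-02,  1.61429281e+00,  6.96947373e-06,
        1.47600449e+00, -1.19019766e-01]), 'joint_vel': array([ 3.46787145e-04, -3.43062653e-04,  7.66276693e-04, -3.38044947e-04,
       -3.91206182e-04,  2.82622659e-05]), 'joint_efforts': array([-4.79882565e-04, -3.93680871e+01, -3.70178139e+01, -2.00533132e-04,
        7.14257068e-03,  2.41883580e-08]), 'tool_pos': array([ 0.25112662, -0.57167257,  0.24105588]), 'tool_rot': array([ 0.14519932, -0.14532316,  0.69275572, -0.69129432]), 'contact_force': array([-0.30856624, -0.37888217, -0.57499638]), 'ft_torque': array([0.02033473, 0.00515855, 0.00708104]), 'gripper_width': 0.9999579865469646}
['IKError', 'finger_overhang'] 0.011
scene {'mtx': [[425.555, 0.0, 275.8977], [0.0, 425.555, 205.6558], [0.0, 0.0, 1.0]], 'R': [[-0.6254, -0.7803, -0.0049], [-0.583, 0.4714, -0.6617], [0.5186, -0.411, -0.7497]], 't': [0.4598, 0.4564, 0.7414]}
top {'mtx': [[508.2485, 0.0, 285.1534], [0.0, 508.2485, 220.3711], [0.0, 0.0, 1.0]], 'R': [[0.0248, -0.9995, 0.0211], [-0.9889, -0.0276, -0.1458], [0.1463, -0.0172, -0.9891]], 't': [0.0575, 0.6374, 1.2995]}
wrist {'mtx': [[290.0095, 0.0, 278.5668], [0.0, 290.0095, 214.9662], [0.0, 0.0, 1.0]], 'mount': [[-0.0008, 0.9586, 0.2847, -0.0731], [-0.0001, -0.2847, 0.9586, -0.1312], [1.0, 0.0008, 0.0003, -0.0005], [0.0, 0.0, 0.0, 1.0]]}
```

View pics/scene0.png

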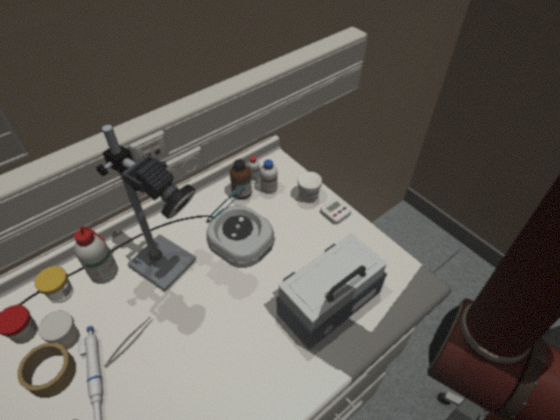

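View pics/top0.png

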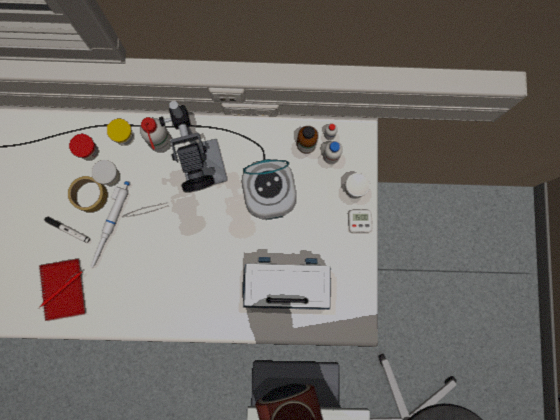

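View pics/wrist0.png

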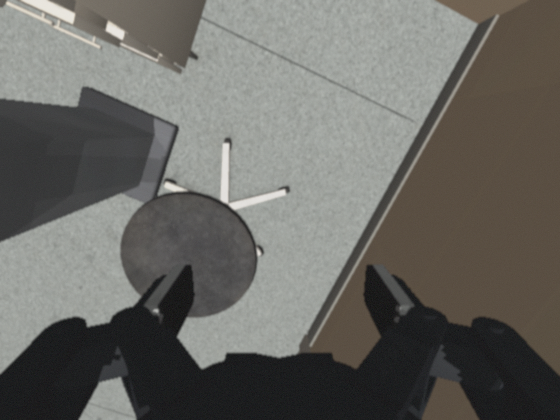

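```bash
cat > h.py <<'E'
import numpy as np,cv2
from plant import readout,cams,workorder,manip
from scipy.spatial.transform import Rotation as Rn
def grab(n):
    s=readout.state();f=cams.grab_frame(n)
    if n=="wrist":
        T=np.eye(4);q=s["tool_rot"];T[:3,:3]=Rn.from_quat(q,scalar_first=True).as_matrix();T[:3,3]=s["tool_pos"]
        C=T@f["mount"];f["R"]=C[:3,:3].T;f["t"]=-f["R"]@C[:3,3]
    return f
def P(f):return f["mtx"]@np.c_[f["R"],f["t"]]
def proj(f,X):
    X=np.atleast_2d(X);p=(f["R"]@X.T).T+f["t"];p=p@f["mtx"].T;return p[:,:2]/p[:,2:]
def tri(fs,us):
    A=[]
    for f,u in zip(fs,us):
        p=P(f);A+= [u[0]*p[2]-p[0],u[1]*p[2]-p[1]]
        A[-1]/=np.linalg.norm(A[-1][:3]);A[-2]/=np.linalg.norm(A[-2][:3])
    A=np.array(A);x=np.linalg.lstsq(A[:,:3],-A[:,3],rcond=None)[0]
    return x,[np.round(proj(f,x)[0]-u,1).tolist() for f,u in zip(fs,us)]
def atz(f,u,z):
    c=-f["R"].T@f["t"];d=f["R"].T@np.linalg.inv(f["mtx"])@np.array([u[0],u[1],1.]);return c+d*(z-c[2])/d[2]
def crop(f,x0,y0,w,h,k,name):
    im=f["image"][y0:y0+h,x0:x0+w,::-1];im=cv2.resize(im,None,fx=k,fy=k,interpolation=cv2.INTER_CUBIC)
    im=np.clip(im.astype(float)*1.3,0,255).astype(np.uint8)
    for i in range(0,w,20):
        cv2.putText(im,str(x0+i),(i*k,8),0,.3,(0,255,0),1);cv2.line(im,(i*k,10),(i*k,16),(0,255,0),1)
    for i in range(0,h,20):
        cv2.putText(im,str(y0+i),(0,i*k+4),0,.3,(0,255,0),1);cv2.line(im,(20,i*k),(26,i*k),(0,255,0),1)
    cv2.imwrite(f"pics/{name}.png",im)
def st():
    s=readout.state();print(round(s["time"],2),"J",np.round(s["joint_pos"],3),"p",np.round(s["tool_pos"],4),"F",np.round(s["contact_force"],1),"w",round(s["gripper_width"],3))
    print(np.round(Rn.from_quat(s["tool_rot"],scalar_first=True).as_matrix(),3).tolist());return s
E
python3 - <<'E'
from h import *
s=grab("scene");t=grab("top")
crop(s,265,225,135,120,5,"s1");crop(t,235,250,105,75,7,"t1")
crop(s,95,120,110,110,5,"s2");crop(t,150,90,90,110,5,"t2")
E
```

```text
(no output)
```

View pics/s1.png

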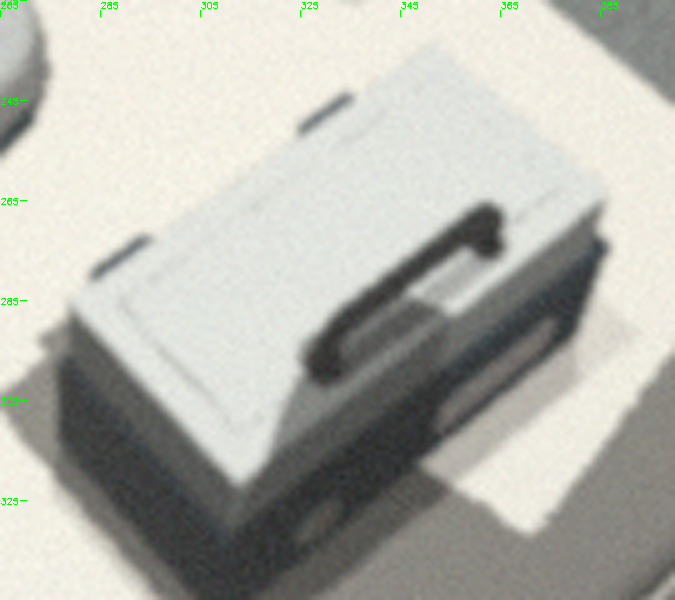

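View pics/t1.png

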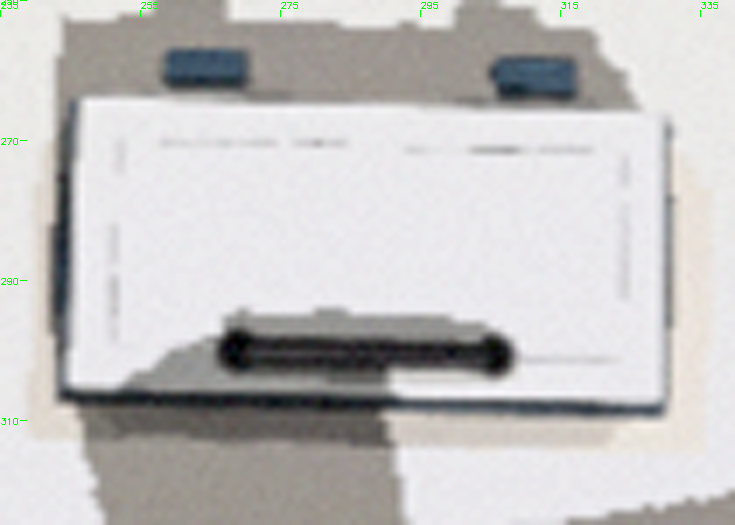

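View pics/s2.png

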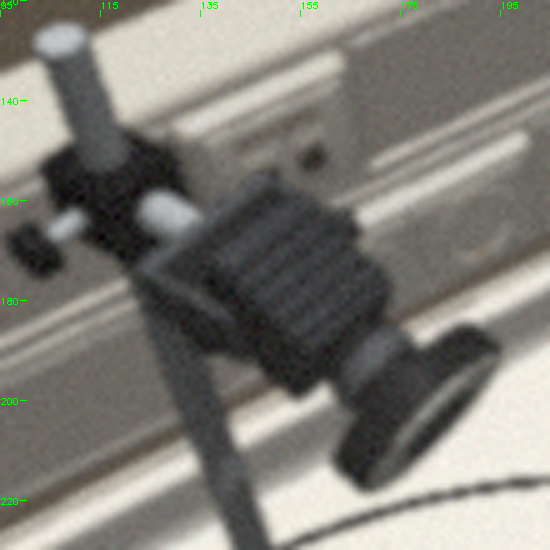

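View pics/t2.png

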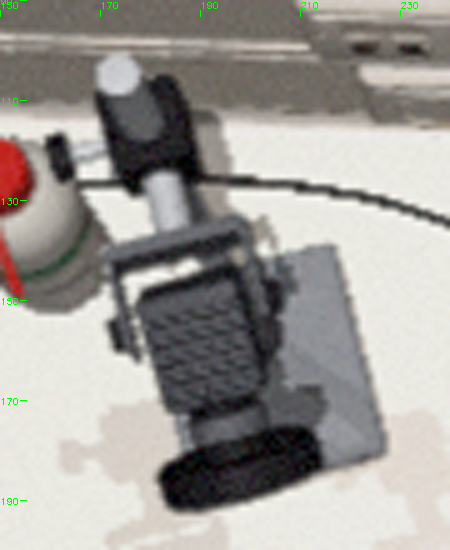

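Run:
```python
from h import *
s=grab("scene");t=grab("top")
T=dict(bl=(247,263.9),br=(330,266),fr=(329.6,307.6),fl=(244,305.7))
S=dict(bl=(279.4,286),br=(351,234),fr=(385.3,264),fl=(313,321))
X={}
for k in T:
    x,r=tri([s,t],[S[k],T[k]]);print(k,np.round(x,4),r,"top@119",np.round(atz(t,T[k],.119)[:2],4),"sc@119",np.round(atz(s,S[k],.119)[:2],4));X[k]=atz(t,T[k],.119)
c=sum(X.values())/4;print(c, "yaw",np.degrees(np.arctan2(*( (X['fl']-X['bl'])[[1,0]]*-1))),np.degrees(np.arctan2(*((X['br']-X['bl'])[[0,1]]*[1,-1]))))
print(np.degrees(np.arctan2(*((X['fr']-X['fl'])[[0,1]]*[1,-1]))),[np.linalg.norm(X[a]-X[b]) for a,b in (('bl','br'),('fl','fr'),('bl','fl'),('br','fr'))])
for u in ((268.6,300),(305.7,300.7)):print("bar",atz(t,u,.147))
for n,u in (("timer",(360,221)),("cup",(355,185))):print(n,atz(t,u,.018 if n=="timer" else .06))
h,r=tri([s,t],[(179,203),(199,181)]);print("ringish",h,r)
```

```text
bl [0.5142 0.1674 0.1119] [[0.0, 0.0], [-0.0, -0.0]] top@119 [0.5137 0.167 ] sc@119 [0.5109 0.1701]
br [ 0.5151 -0.0381  0.1139] [[0.5, 0.1], [-0.3, -0.4]] top@119 [ 0.5139 -0.0382] sc@119 [ 0.5137 -0.034 ]
fr [ 0.414  -0.0379  0.1137] [[1.0, 0.2], [-0.4, -0.7]] top@119 [ 0.4123 -0.0385] sc@119 [ 0.4138 -0.0332]
fl [0.4118 0.1703 0.1237] [[-0.1, -0.0], [0.1, 0.1]] top@119 [0.4118 0.1707] sc@119 [0.4132 0.1683]
[0.46292793 0.06524341 0.119     ] yaw -2.059896570132098 0.04830749235864088
0.14323526192120276 [np.float64(0.20521621151933572), np.float64(0.20911255556193428), np.float64(0.10192165314431546), np.float64(0.10150631412524548)]
bar [0.42728826 0.11082922 0.147     ]
bar [0.42782095 0.02206204 0.147     ]
timer [ 0.64373305 -0.12914535  0.018     ]
cup [ 0.73364679 -0.10851062  0.06      ]
ringish [0.6806981  0.26773313 0.28814873] [[-0.7, -0.1], [0.4, 0.3]]
```

```bash
cat > go.py <<'E'
import sys
from h import *
# usage: go.py x y z yawdeg(of tool z axis in world, mod 180)
s=readout.state();R=Rn.from_quat(s["tool_rot"],scalar_first=True).as_matrix()
tx,ty,tz,yw=map(float,sys.argv[1:5])
cur=np.degrees(np.arctan2(R[1,2],R[0,2]))
# positive yaw about tool y (down) turns world yaw negatively
for m in (180,):
    d=(yw-cur+90)%180-90
print("cur tool z yaw",cur,"xyaw",np.degrees(np.arctan2(R[1,0],R[0,0])),"needs tool yaw",-d)
d_t=R.T@(np.array([tx,ty,tz])-s["tool_pos"])*100
print("slide (if slides first) cm",np.round(d_t,2))
R2=R@Rn.from_euler('y',-d,degrees=True).as_matrix()
print("slide (after yaw) cm",np.round(R2.T@(np.array([tx,ty,tz])-s["tool_pos"])*100,2))
st()
E
python3 go.py 0.427 0.066 0.25 0
```

```text
cur tool z yaw -66.29154812992432 xyaw -156.29154994918622 needs tool yaw -66.29154812992431
slide (if slides first) cm [-41.75  -0.77 -51.36]
slide (after yaw) cm [-63.81  -0.77  17.57]
0.35 J [-1.276  0.053  1.613  0.     1.476 -0.119] p [ 0.2513 -0.5721  0.242 ] F [0.9 0.4 0.7] w 1.0
[[-0.916, -0.0, 0.402], [-0.402, 0.0, -0.916], [-0.0, -1.0, -0.0]]
```

>>> {"method": "play_rows", "body": {"slide": [[-2.8,0,-3.4],[-2.8,0,-3.4],[-2.8,0,-3.4],[-2.8,0,-3.4],[-2.8,0,-3.4],[-2.8,0,-3.4],[-2.8,0,-3.4],[-2.8,0,-3.4],[-2.8,0,-3.4],[-2.8,0,-3.4],[-2.8,0,-3.4],[-2.8,0,-3.4]], "yaw": [0,0,0,0,0,0,0,0,0,0,0,0], "grip": [0,0,0,0,0,0,0,0,0,0,0,0]}}

```text
time: 1.55
tool_pos: [0.3951, -0.0618, 0.2427]
tool_rot: [-0.146, 0.145, -0.692, 0.692]
contact_force: [0.4, 0.5, 0.6]
gripper_width: 0.497
```

>>> {"method": "play_rows", "body": {"slide": [[-2.8,0,-3.4],[-2.8,0,-3.4],[-2.6,0,-3.4],[0,0,0],[0,0,0],[0,0,0],[0,0,0],[0,0,0],[0,0,0],[0,0,0],[0,0,0],[0,0,0]], "yaw": [0,0,0,-8.3,-8.3,-8.3,-8.3,-8.3,-8.3,-8.3,-8.2,0], "grip": [0,0,0,0,0,0,0,0,0,0,0,0]}}

```text
time: 2.75
tool_pos: [0.4289, 0.0628, 0.2424]
tool_rot: [-0.5, 0.5, -0.5, 0.5]
contact_force: [-0.5, -0.4, -0.0]
gripper_width: 0.498
```

```bash
python3 go.py 0.427 0.066 0.25 0;python3 - <<'E'
from h import *
w=grab("wrist");cv2.imwrite("pics/w1.png",w["image"][:,:,::-1]);print(proj(w,[[.427,.066,.147],[.427,.106,.147],[.427,.026,.147]]))
E
```

```text
cur tool z yaw -0.007468201495885117 xyaw -90.00746837685227 needs tool yaw -0.007468201495882454
slide (if slides first) cm [-0.32 -0.76 -0.19]
slide (after yaw) cm [-0.32 -0.76 -0.19]
2.75 J [-0.027 -0.435  2.036 -0.     1.541 -0.026] p [0.4289 0.0628 0.2424] F [-0.5 -0.4 -0. ] w 0.498
[[-0.0, 0.0, 1.0], [-1.0, -0.0, -0.0], [0.0, -1.0, 0.0]]
[[275.63993598 217.99203792]
 [275.52867935 168.89517284]
 [275.74098751 262.58545177]]
```

View pics/w1.png

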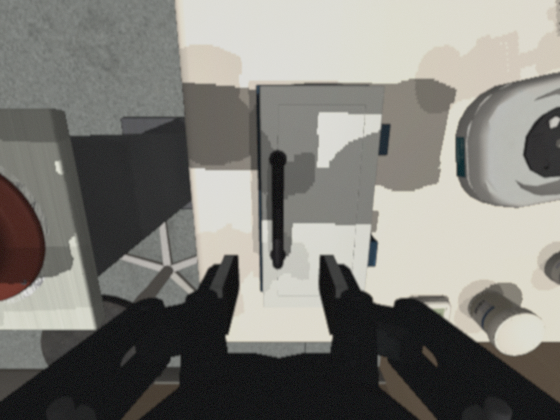

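Run:
```python
from h import *
w=grab("wrist")
for u in ((278,153),(277,267),(278,159),(277,261)):print(atz(w,u,.147))
for u in ((258,85),(383,85),(262,305)):print(atz(w,u,.119))
crop(w,230,130,80,160,4,"w1c")
t=grab("top");crop(t,245,285,80,30,9,"t3")
```

```text
[0.42908039 0.11813285 0.147     ]
[0.42799064 0.02182097 0.147     ]
[0.42906962 0.11359457 0.147     ]
[0.42800962 0.02747923 0.147     ]
[0.41300262 0.16987668 0.119     ]
[0.51406082 0.16970181 0.119     ]
[ 0.41253697 -0.03451083  0.119     ]
```

View pics/w1c.png

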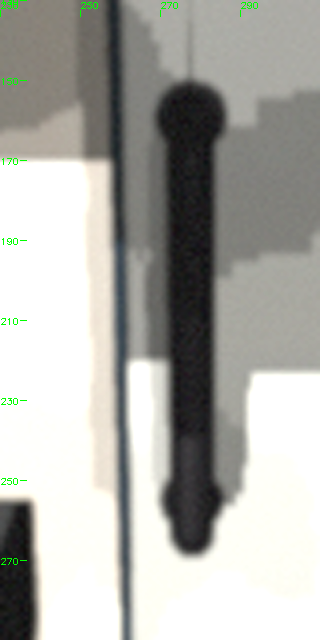

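>>> {"method": "play_rows", "body": {"slide": [[-0.42,2,-0.1],[0,4,0],[0,3,0],[0,1.34,0],[0,0,0],[0,0,0],[0,0,0],[0,0,0],[0,0,0],[0,0,0],[0,0,0]], "yaw": [0,0,0,0,0,0,0,0,0,0,0], "grip": [0,0,0,0,0,1,1,1,1,1,1]}}

```text
time: 4.0
tool_pos: [0.4294, 0.067, 0.1412]
tool_rot: [-0.501, 0.499, -0.499, 0.501]
contact_force: [-0.6, 0.1, 5.9]
gripper_width: 0.088
```

```bash
python3 go.py 0.428 0.067 0.139 0;python3 - <<'E'
from h import *
w=grab("wrist");cv2.imwrite("pics/w2.png",w["image"][:,:,::-1])
E
```

```text
cur tool z yaw 0.001099623010879729 xyaw -89.99890905967541 needs tool yaw 0.0010996230108730742
slide (if slides first) cm [-0.    0.22 -0.14]
slide (after yaw) cm [-0.    0.22 -0.14]
4.0 J [-0.017 -0.35   2.145  0.     1.343 -0.017] p [0.4294 0.067  0.1412] F [-0.6  0.1  5.9] w 0.088
[[0.0, 0.004, 1.0], [-1.0, -0.0, 0.0], [0.0, -1.0, 0.004]]
```

View pics/w2.png

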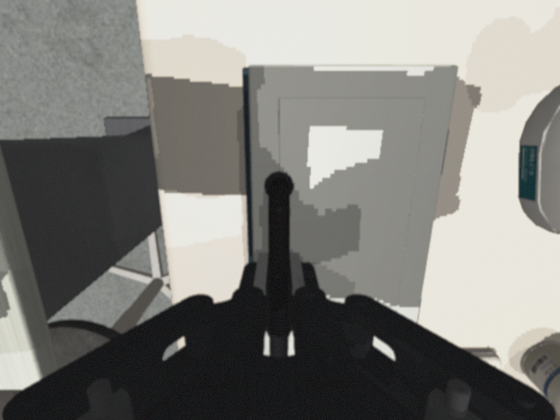

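>>> {"method": "play_rows", "body": {"slide": [[0,-0.38,0.32],[0,-0.36,0.34],[0,-0.34,0.36],[0,-0.33,0.37],[0,0,0],[0,0,0]], "yaw": [0,0,0,0,0,0], "grip": [1,1,1,1,1,1]}}

```text
time: 4.65
tool_pos: [0.4394, 0.0671, 0.1523]
tool_rot: [-0.498, 0.502, -0.502, 0.498]
contact_force: [-12.0, 0.3, 4.1]
gripper_width: 0.089
```

```bash
python3 go.py 0.428 0.067 0.139 0;python3 - <<'E'
from h import *
w=grab("scene");crop(w,255,205,160,140,5,"s3")
E
```

```text
cur tool z yaw 0.018641418278829473 xyaw -89.98134120851272 needs tool yaw 0.01864141827883259
slide (if slides first) cm [ 0.01  1.34 -1.13]
slide (after yaw) cm [ 0.01  1.34 -1.13]
4.65 J [-0.016 -0.324  2.106 -0.     1.368 -0.016] p [0.4394 0.0671 0.1523] F [-12.    0.3   4.1] w 0.089
[[0.0, -0.009, 1.0], [-1.0, -0.0, 0.0], [0.0, -1.0, -0.009]]
```

View pics/s3.png

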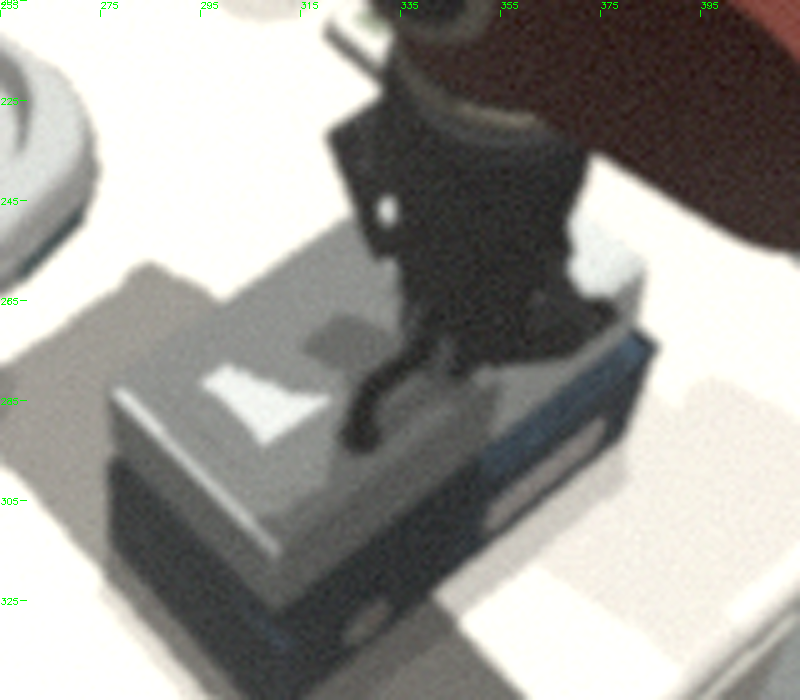

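>>> {"method": "play_rows", "body": {"slide": [[0,-0.36,0.25],[0,-0.34,0.28],[0,-0.32,0.3],[0,-0.3,0.32],[0,0,0],[0,0,0]], "yaw": [0,0,0,0,0,0], "grip": [1,1,1,1,1,1]}}

```text
time: 5.3
tool_pos: [0.4538, 0.067, 0.1662]
tool_rot: [0.5, -0.5, 0.5, -0.5]
contact_force: [-0.4, 0.3, -4.3]
gripper_width: 0.091
```

```bash
python3 go.py 0.428 0.067 0.139 0;python3 - <<'E'
from h import *
w=grab("scene");crop(w,255,205,160,140,5,"s4")
w=grab("wrist");cv2.imwrite("pics/w3.png",w["image"][:,:,::-1])
E
```

```text
cur tool z yaw 0.007118069307806932 xyaw -89.99287837653206 needs tool yaw 0.007118069307807673
slide (if slides first) cm [ 0.    2.72 -2.58]
slide (after yaw) cm [ 0.    2.72 -2.58]
5.3 J [-0.016 -0.305  2.067  0.     1.378 -0.016] p [0.4538 0.067  0.1662] F [-0.4  0.3 -4.3] w 0.091
[[0.0, 0.001, 1.0], [-1.0, 0.0, 0.0], [-0.0, -1.0, 0.001]]
```

View pics/s4.png

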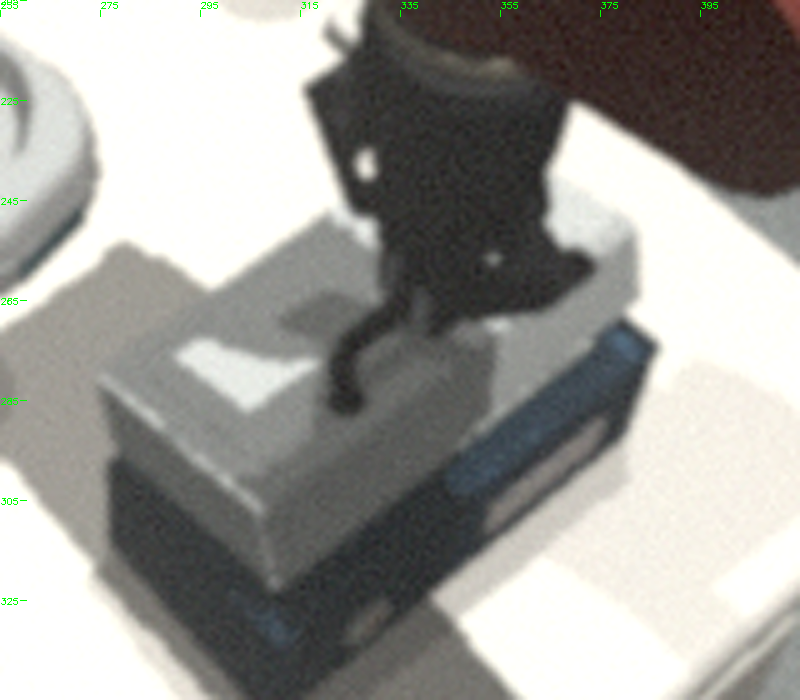

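View pics/w3.png

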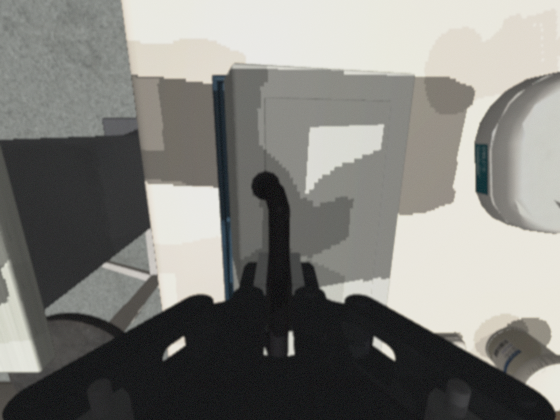

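>>> {"method": "play_rows", "body": {"slide": [[0,0,-0.5],[0,0,-0.5],[0,0,-0.5],[0,0,-0.5],[0,0,-0.4],[0,0,0]], "yaw": [0,0,0,0,0,0], "grip": [1,1,1,1,1,1]}}

```text
time: 6.0
tool_pos: [0.4289, 0.067, 0.1663]
tool_rot: [0.5, -0.5, 0.5, -0.5]
contact_force: [0.6, -0.4, -2.2]
gripper_width: 0.092
```

>>> {"method": "play_rows", "body": {"slide": [[0,-0.5,0],[0,-0.5,0],[0,0,0]], "yaw": [0,0,0], "grip": [1,1,1]}}

```text
time: 6.3
tool_pos: [0.4302, 0.067, 0.1776]
tool_rot: [0.501, -0.499, 0.499, -0.501]
contact_force: [-0.5, -0.4, -1.8]
gripper_width: 0.093
```

```bash
python3 go.py 0.428 0.067 0.139 0;python3 - <<'E'
from h import *
w=grab("scene");crop(w,255,205,160,140,5,"s5")
w=grab("wrist");cv2.imwrite("pics/w4.png",w["image"][:,:,::-1])
E
```

```text
cur tool z yaw 0.007560709897808922 xyaw -89.99244415456972 needs tool yaw 0.007560709897802553
slide (if slides first) cm [-0.    3.86 -0.23]
slide (after yaw) cm [-0.    3.86 -0.23]
6.3 J [-0.017 -0.384  2.108  0.     1.416 -0.017] p [0.4302 0.067  0.1776] F [-0.5 -0.4 -1.8] w 0.093
[[0.0, 0.002, 1.0], [-1.0, -0.0, 0.0], [0.0, -1.0, 0.002]]
```

View pics/s5.png

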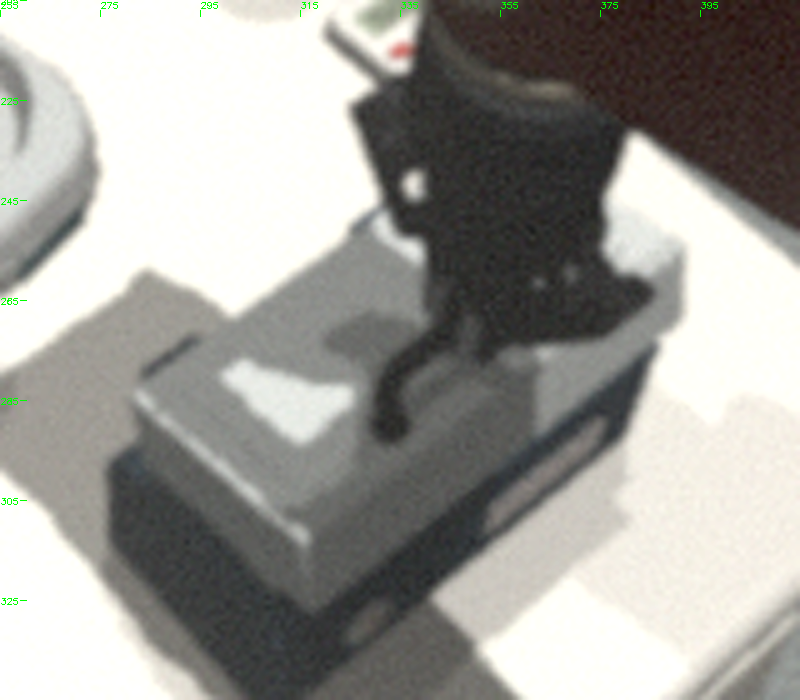

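View pics/w4.png

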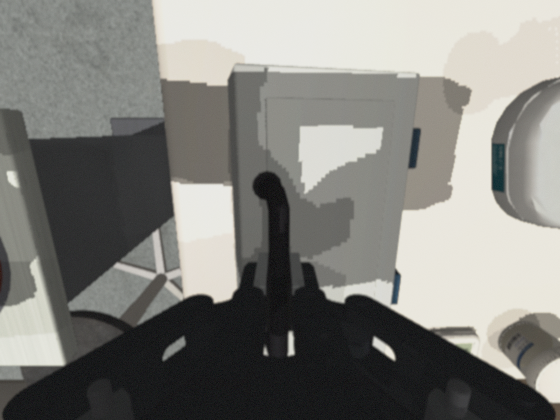

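>>> {"method": "play_rows", "body": {"slide": [[0,-2,0],[0,-4,0],[0,-4,0],[0,-2,0],[-2,0,0.2],[-4,0,0.2],[-4,0,0.2],[-4,0,0.2],[-4,0,0.2],[-4,0,0],[-4,0,0],[-0.3,0,0]], "yaw": [0,0,0,0,0,0,0,0,0,0,0,0], "grip": [1,1,1,1,1,1,1,1,1,1,1,1]}}

```text
time: 7.6
tool_pos: [0.4386, 0.3335, 0.2954]
tool_rot: [-0.501, 0.501, -0.499, 0.498]
contact_force: [-0.8, -1.0, -1.6]
gripper_width: 0.091
```

```bash
python3 go.py 0.44 0.33 0.1 0;python3 - <<'E'
from h import *
w=grab("top");cv2.imwrite("pics/t4.png",w["image"][:,:,::-1]);print("bench front",atz(w,(150,338),0),"notebook right",atz(w,(84,290),0))
w=grab("wrist");cv2.imwrite("pics/w5.png",w["image"][:,:,::-1])
E
```

```text
cur tool z yaw 0.26577787673015385 xyaw -89.73429789226638 needs tool yaw 0.26577787673015507
slide (if slides first) cm [ 0.37 19.54  0.17]
slide (after yaw) cm [ 0.37 19.54  0.17]
7.6 J [ 0.514 -0.15   1.721  0.002  1.572  0.51 ] p [0.4386 0.3335 0.2954] F [-0.8 -1.  -1.6] w 0.091
[[0.005, -0.002, 1.0], [-1.0, 0.001, 0.005], [-0.001, -1.0, -0.002]]
bench front [0.3193564  0.42171444 0.        ] notebook right [0.44010804 0.60443291 0.        ]
```

View pics/t4.png

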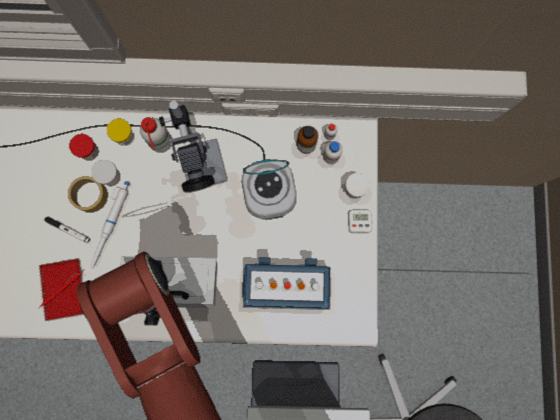

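View pics/w5.png

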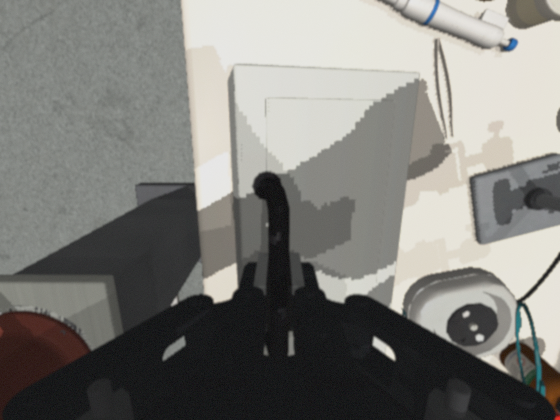

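>>> {"method": "play_rows", "body": {"slide": [[0,3,0],[0,4,0],[0,4,0],[0,4,0],[0,3,0],[0,1.2,0],[0,0.5,0],[0,0.4,-0.2],[0,0.3,-0.3],[0,0,0]], "yaw": [0.2,0,0,0,0,0,0,0,0,0], "grip": [1,1,1,1,1,1,1,1,1,1]}}

```text
time: 8.7
tool_pos: [0.4346, 0.3303, 0.0933]
tool_rot: [-0.5, 0.499, -0.501, 0.501]
contact_force: [-0.3, -0.6, -1.3]
gripper_width: 0.092
```

```bash
python3 go.py 0.44 0.33 0.067 0;python3 - <<'E'
from h import *
w=grab("scene");crop(w,135,285,160,130,5,"s6")
E
```

```text
cur tool z yaw -0.181445681434034 xyaw -90.18137572022258 needs tool yaw -0.1814456814340275
slide (if slides first) cm [0.04 2.63 0.54]
slide (after yaw) cm [0.04 2.63 0.54]
8.7 J [0.514 0.005 1.922 0.    1.213 0.517] p [0.4346 0.3303 0.0933] F [-0.3 -0.6 -1.3] w 0.092
[[-0.003, 0.001, 1.0], [-1.0, 0.001, -0.003], [-0.001, -1.0, 0.001]]
```

View pics/s6.png

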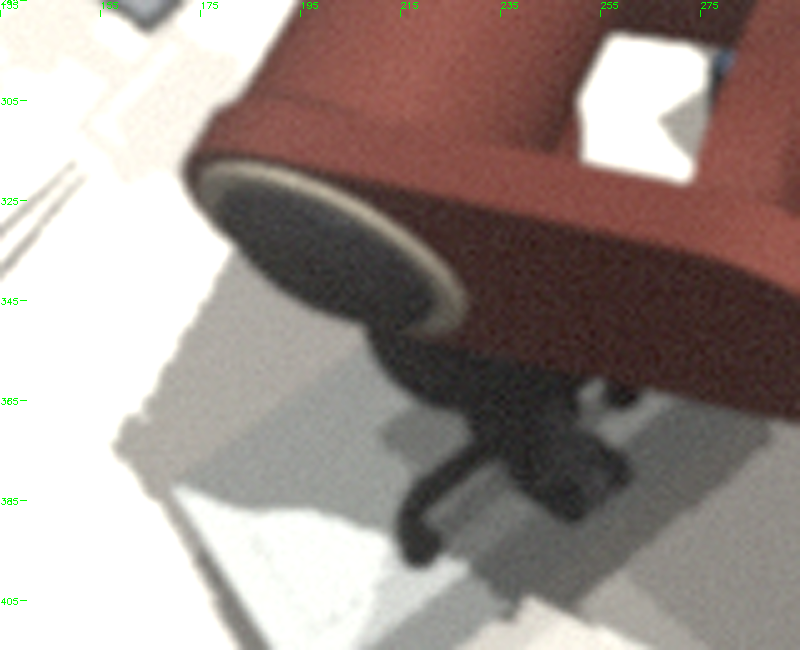

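>>> {"method": "play_rows", "body": {"slide": [[0,0.4,-0.1],[0,0.35,-0.3],[0,0.35,-0.35],[0,0.35,-0.35],[0,0,0]], "yaw": [0,0,0,0,0], "grip": [1,1,1,1,1]}}

```text
time: 9.25
tool_pos: [0.4232, 0.3306, 0.0781]
tool_rot: [0.5, -0.499, 0.501, -0.501]
contact_force: [-2.1, 0.9, 5.2]
gripper_width: 0.086
```

>>> {"method": "play_rows", "body": {"slide": [[0,0.35,-0.35],[0,0.3,-0.3],[0,0.2,-0.2],[0,0,0],[0,0,0]], "yaw": [0,0,0,0,0], "grip": [1,1,1,1,1]}}

```text
time: 9.75
tool_pos: [0.4149, 0.3299, 0.0691]
tool_rot: [-0.499, 0.499, -0.501, 0.501]
contact_force: [0.6, -0.9, 0.5]
gripper_width: 0.087
```

```bash
python3 go.py 0.44 0.33 0.067 0;python3 - <<'E'
from h import *
w=grab("scene");crop(w,135,285,160,130,5,"s7")
w=grab("wrist");cv2.imwrite("pics/w7.png",w["image"][:,:,::-1])
E
```

```text
cur tool z yaw -0.18791202554807543 xyaw -90.18791499744044 needs tool yaw -0.18791202554807285
slide (if slides first) cm [-0.01  0.21  2.51]
slide (after yaw) cm [-0.01  0.21  2.51]
9.75 J [ 0.532  0.003  1.97  -0.     1.169  0.535] p [0.4149 0.3299 0.0691] F [ 0.6 -0.9  0.5] w 0.087
[[-0.003, 0.0, 1.0], [-1.0, -0.0, -0.003], [0.0, -1.0, 0.0]]
```

View pics/s7.png

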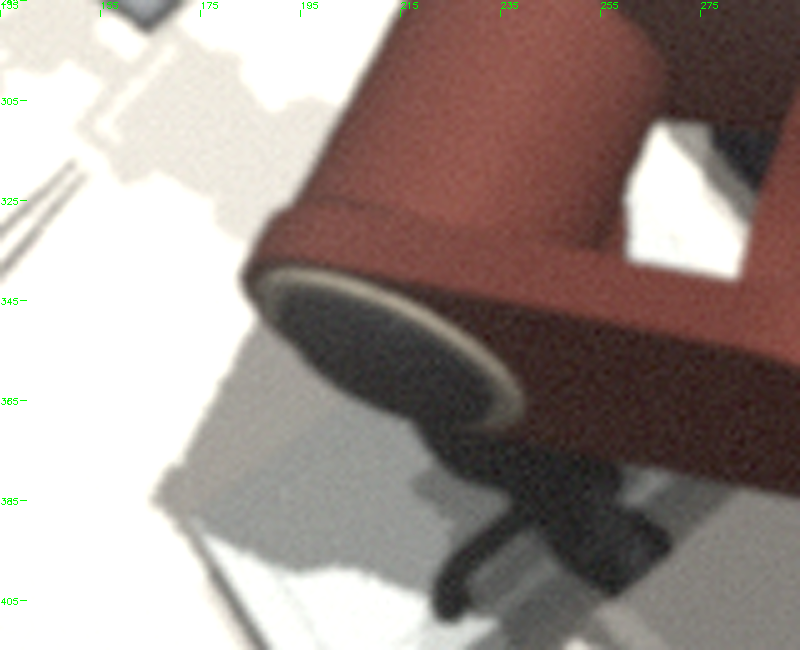

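View pics/w7.png

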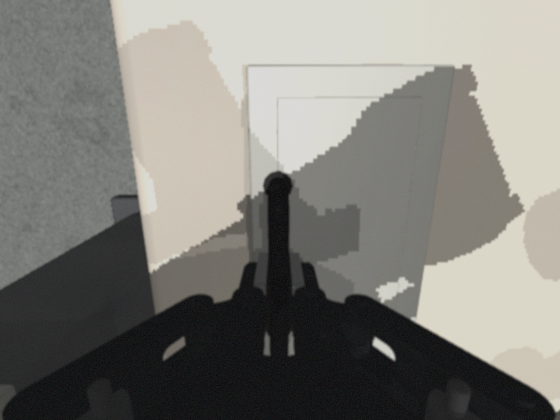

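>>> {"method": "play_rows", "body": {"slide": [[0,0,0],[0,0,0],[0,0,0],[0,-2,0],[0,-4,0],[0,-5,0],[0,-5,0],[0,-5,0],[2,-4,2],[3,-2,3],[4,0,3],[4,0,2.5]], "yaw": [0,0,0,0,0,0,0,0,0,0,0,0], "grip": [0,0,0,0,0,0,0,0,0,0,0,0]}}

```text
time: 11.05
tool_pos: [0.5205, 0.1986, 0.3405]
tool_rot: [-0.5, 0.499, -0.5, 0.501]
contact_force: [1.1, 0.4, -0.4]
gripper_width: 0.501
```

>>> {"method": "play_rows", "body": {"slide": [[0,0,0],[0,0,0],[0,0,0]], "yaw": [0,0,0], "grip": [0,0,0]}}

```text
time: 11.35
tool_pos: [0.5188, 0.2004, 0.339]
tool_rot: [0.499, -0.499, 0.501, -0.5]
contact_force: [0.1, -0.0, -0.4]
gripper_width: 0.497
```

Run:
```python
from h import *
import pickle
st()
w=grab("wrist");cv2.imwrite("pics/w8.png",w["image"][:,:,::-1]);pickle.dump(w,open("w8.pkl","wb"))
s=grab("scene");cv2.imwrite("pics/s8.png",s["image"][:,:,::-1]);pickle.dump(s,open("s8.pkl","wb"))
```

```text
11.35 J [ 2.350e-01 -1.500e-01  1.650e+00  1.000e-03  1.643e+00  2.370e-01] p [0.5188 0.2004 0.339 ] F [ 0.1 -0.  -0.4] w 0.497
[[-0.003, -0.001, 1.0], [-1.0, 0.0, -0.003], [-0.0, -1.0, -0.001]]
```

View pics/w8.png

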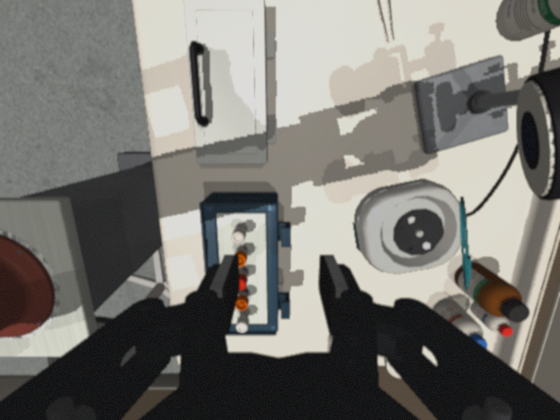

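View pics/s8.png

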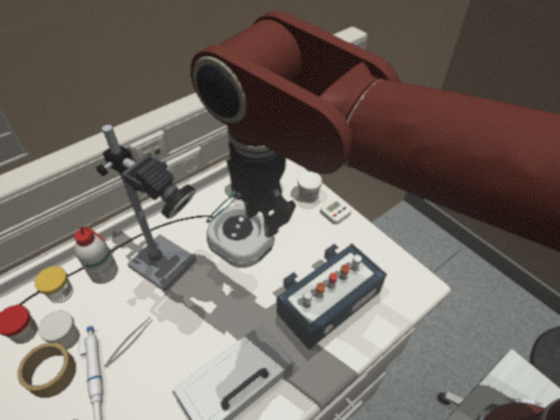

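>>> {"method": "play_rows", "body": {"slide": [[0,-3,0],[0,-2,0],[0,0,0],[0,0,0]], "yaw": [0,0,0,0], "grip": [0,0,0,0]}}

```text
time: 11.85
tool_pos: [0.519, 0.2006, 0.3891]
tool_rot: [-0.5, 0.499, -0.5, 0.501]
contact_force: [-0.4, -1.2, 0.4]
gripper_width: 0.501
```

Run:
```python
from h import *
import pickle
st()
w=grab("wrist");pickle.dump(w,open("w9.pkl","wb"));crop(w,430,40,130,130,5,"w9")
```

```text
11.85 J [ 0.235 -0.156  1.573  0.     1.723  0.237] p [0.519  0.2006 0.3891] F [-0.4 -1.2  0.4] w 0.501
[[-0.002, 0.0, 1.0], [-1.0, 0.0, -0.002], [-0.0, -1.0, 0.0]]
```

View pics/w9.png

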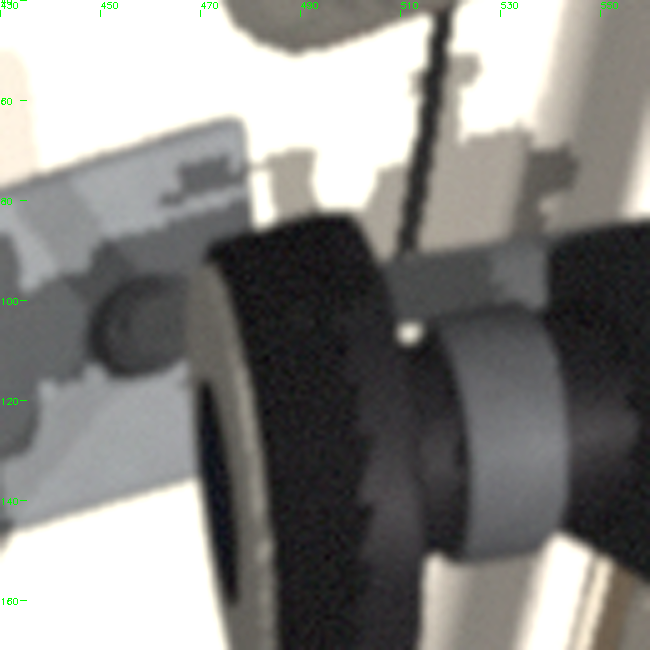

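>>> {"method": "play_rows", "body": {"slide": [[-4,0,0],[-4,0,0],[-1,0,0],[0,0,0],[0,0,0]], "yaw": [0,0,0,0,0], "grip": [0,0,0,0,0]}}

```text
time: 12.4
tool_pos: [0.5194, 0.2892, 0.388]
tool_rot: [0.498, -0.5, 0.501, -0.501]
contact_force: [0.0, -0.7, 0.9]
gripper_width: 0.5
```

Run:
```python
from h import *
import pickle
st()
w=grab("wrist");pickle.dump(w,open("w10.pkl","wb"));cv2.imwrite("pics/w10f.png",w["image"][:,:,::-1]);crop(w,430,90,130,120,5,"w10")
```

```text
12.4 J [ 3.830e-01 -6.300e-02  1.490e+00 -1.000e-03  1.717e+00  3.860e-01] p [0.5194 0.2892 0.388 ] F [ 0.  -0.7  0.9] w 0.5
[[-0.003, -0.002, 1.0], [-1.0, -0.001, -0.003], [0.001, -1.0, -0.002]]
```

View pics/w10.png

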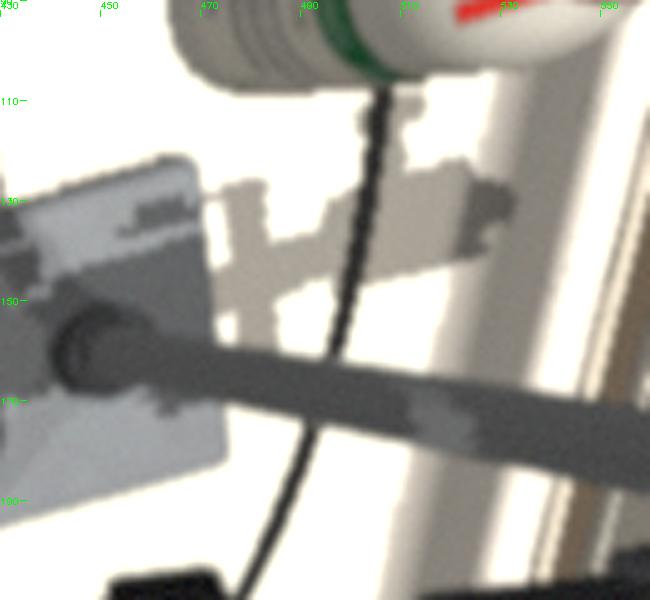

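Run:
```python
from h import *
import pickle
w=pickle.load(open("w10.pkl","rb"));crop(w,430,190,130,120,5,"w10")
w=pickle.load(open("w9.pkl","rb"));crop(w,430,70,130,120,5,"w9b")
w=pickle.load(open("w8.pkl","rb"));crop(w,480,50,80,160,4,"w8b")
s=pickle.load(open("s8.pkl","rb"));crop(s,145,165,60,60,10,"s8b")
```

```text
(no output)
```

View pics/w10.png

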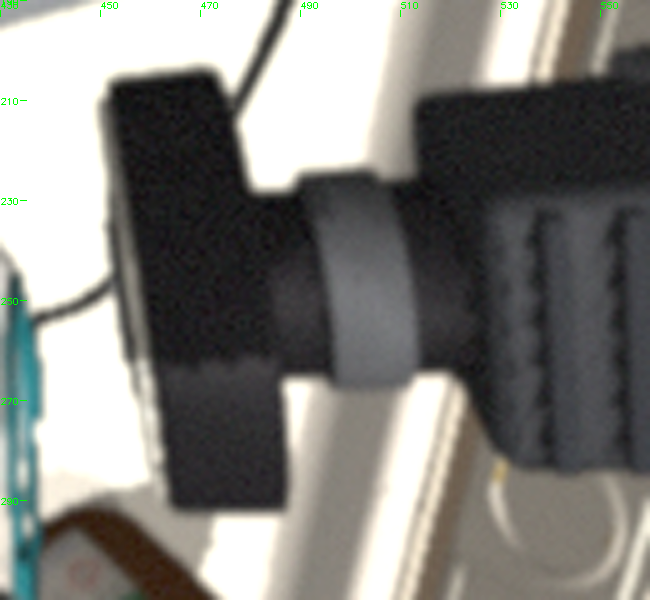

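View pics/w9b.png

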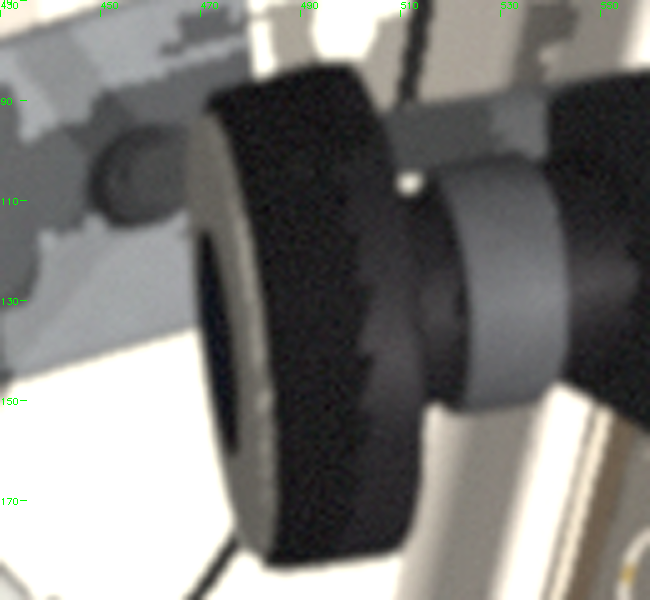

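View pics/w8b.png

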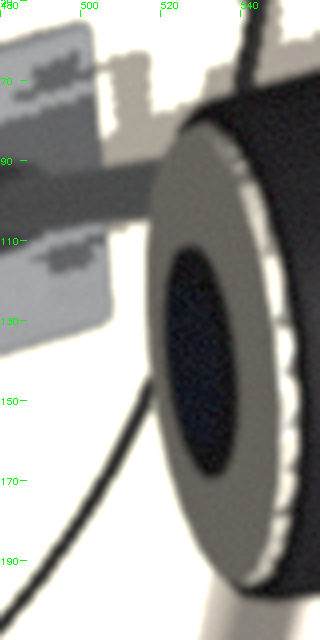

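View pics/s8b.png

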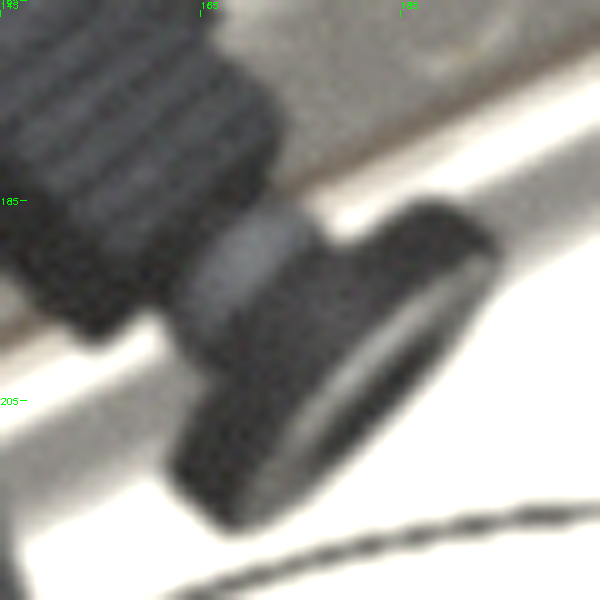

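```bash
cat > ring.py <<'E'
from h import *
import pickle
from scipy.optimize import least_squares
L=lambda n:pickle.load(open(n+".pkl","rb"))
W8,W9,S8,W10=L("w8"),L("w9"),L("s8"),L("w10")
p8=np.array([(516.8,117.5),(517.5,137.5),(521,157.5),(527.5,177.5),(533.8,188.8),(541,197),(554.5,170),(555,155),(552.5,132.5),(547.5,108.8),(541,90),(530,80.5),(521,91),(518,103.8)])
p9=np.array([(467.4,102),(468,114),(470,132),(472.4,150),(476,166),(480,178),(485.6,178),(485,164),(484,150),(482.4,130),(479,110),(475,96),(471,91.6),(483,182.4)])
ps=np.array([(194.7,190),(168.5,217.8),(190,200),(185,207),(178,214),(173,217),(169.5,214),(173,208),(179,200),(186,194),(192,190.5)])
i8=480+np.array([(187,247),(165,300),(168,370),(185,440),(212,478),(234,440),(236,380),(228,310),(210,262)])/4*1.0
i8=np.array([(187,247),(165,300),(168,370),(185,440),(212,478),(234,440),(236,380),(228,310),(210,262)])/4+[480,50]
def circ(c,yaw,tilt,R):
    n=np.array([-np.cos(tilt)*np.cos(yaw),-np.cos(tilt)*np.sin(yaw),-np.sin(tilt)]) # line of sight
    y=np.array([-np.sin(yaw),np.cos(yaw),0]);z=np.cross(-n,y)
    a=np.linspace(0,2*np.pi,721)[:,None]
    return c+R*(np.cos(a)*y+np.sin(a)*z),n,y,z
def dist(f,X,p):
    q=proj(f,X);d=np.linalg.norm(p[:,None]-q[None],axis=2);i=d.argmin(1)
    t=np.roll(q,-1,0)-np.roll(q,1,0);t=t[i]/np.linalg.norm(t[i],axis=1)[:,None];e=p-q[i]
    return e[:,0]*t[:,1]-e[:,1]*t[:,0]
def res(v,views,inner=True,fixR=None):
    R=v[5] if fixR is None else fixR
    X,n,y,z=circ(v[:3],v[3],v[4],R);r=[dist(f,X,p) for f,p in views]
    if inner:
        Xi,*_=circ(v[:3]+n*v[6],v[3],v[4],v[7]);r.append(dist(W8,Xi,i8))
    return np.concatenate(r)
if __name__=="__main__":
    v0=[.68,.268,.288,.2,.5,.036,0,.018]
    for nm,views,fr in (("all",[(W8,p8),(W9,p9),(S8,ps)],None),("all36",[(W8,p8),(W9,p9),(S8,ps)],.036),("wrist",[(W8,p8),(W9,p9)],None),("w9s",[(W9,p9),(S8,ps)],None),("w8",[(W8,p8)],.036),("w9",[(W9,p9)],.036)):
        inn=any(f is W8 for f,_ in views)
        s=least_squares(res,v0,args=(views,inn,fr),loss="soft_l1");v=s.x
        print(nm,np.round(v[:3],4),"yaw,tilt",np.round(np.degrees(v[3:5]),2),np.round(v[5:],4),"rms",np.sqrt(np.mean(res(v,views,inn,fr)**2)).round(2))
E
python3 ring.py
```

```text
all [0.6676 0.267  0.2958] yaw,tilt [17.16 25.38] [0.0335 0.0015 0.0169] rms 0.53
all36 [0.671  0.2667 0.2915] yaw,tilt [17.59 26.03] [-0.4406  0.0013  0.0175] rms 0.99
wrist [0.6676 0.267  0.2958] yaw,tilt [17.18 25.45] [0.0335 0.0015 0.0169] rms 0.47
w9s [0.6674 0.2671 0.2959] yaw,tilt [17.17 25.05] [0.0338 0.     0.018 ] rms 0.53
w8 [0.6794 0.2664 0.282 ] yaw,tilt [17.23 25.51] [-0.0162  0.0017  0.0183] rms 0.41
w9 [0.6771 0.2667 0.2812] yaw,tilt [17.22 25.25] [0.036 0.    0.018] rms 0.44
```

```bash
cat >> ring.py <<'E'
    p10=np.array([(451,210),(451.6,230),(454,250),(458,270),(462,286),(452.4,214),(456,244),(459,264),(463,286),(463.5,289.5)])
    for nm,views,fr in (("all4",[(W8,p8),(W9,p9),(S8,ps),(W10,p10)],None),("w3",[(W8,p8),(W9,p9),(W10,p10)],None),("w10,s",[(W10,p10),(S8,ps)],None)):
        inn=any(f is W8 for f,_ in views)
        s=least_squares(res,v0,args=(views,inn,fr),loss="soft_l1");v=s.x
        print(nm,np.round(v[:3],4),"yaw,tilt",np.round(np.degrees(v[3:5]),2),np.round(v[5:],4),"rms",np.sqrt(np.mean(res(v,views,inn,fr)**2)).round(2))
        if nm=="all4":
            X,n,y,z=circ(v[:3],v[3],v[4],v[5])
            for o in (0,.0015):print("view",v[:3]+n*(.15+o))
            print("n",n,"y",y,"z",z)
            for f,nn,b in ((grab("top"),"ot",(170,160,50,50,10)),(S8,"os",(145,165,60,60,10))):
                im=f["image"].copy();g=dict(f);k=b[4];im=cv2.resize(im[b[1]:b[1]+b[3],b[0]:b[0]+b[2]],None,fx=k,fy=k,interpolation=cv2.INTER_CUBIC)
                q=((proj(f,X)-b[:2]+.5)*k).astype(int);cv2.polylines(im,[q.reshape(-1,1,2)],True,(0,255,0),1);cv2.imwrite(f"pics/{nn}.png",im[:,:,::-1])
E
python3 ring.py
```

```text
all [0.6676 0.267  0.2958] yaw,tilt [17.16 25.38] [0.0335 0.0015 0.0169] rms 0.53
all36 [0.671  0.2667 0.2915] yaw,tilt [17.59 26.03] [-0.4406  0.0013  0.0175] rms 0.99
wrist [0.6676 0.267  0.2958] yaw,tilt [17.18 25.45] [0.0335 0.0015 0.0169] rms 0.47
w9s [0.6674 0.2671 0.2959] yaw,tilt [17.17 25.05] [0.0338 0.     0.018 ] rms 0.53
w8 [0.6794 0.2664 0.282 ] yaw,tilt [17.23 25.51] [-0.0162  0.0017  0.0183] rms 0.41
w9 [0.6771 0.2667 0.2812] yaw,tilt [17.22 25.25] [0.036 0.    0.018] rms 0.44
all4 [0.6668 0.267  0.2968] yaw,tilt [17.07 25.34] [0.0333 0.0015 0.0168] rms 0.6
view [0.53719738 0.22721199 0.23255625]
view [0.53590138 0.22681413 0.2319143 ]
n [-0.86399861 -0.26523836 -0.42796613] y [-0.29347189  0.9559677   0.        ] z [-0.4091218  -0.12559603  0.90379477]
w3 [0.6667 0.267  0.2969] yaw,tilt [17.09 25.39] [0.0332 0.0016 0.0168] rms 0.58
w10,s [0.6661 0.267  0.2972] yaw,tilt [16.36 24.67] [0.0342 0.     0.018 ] rms 0.55
```

View pics/ot.png

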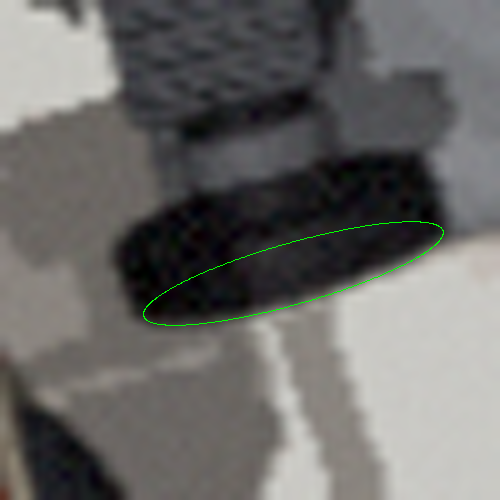

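View pics/os.png

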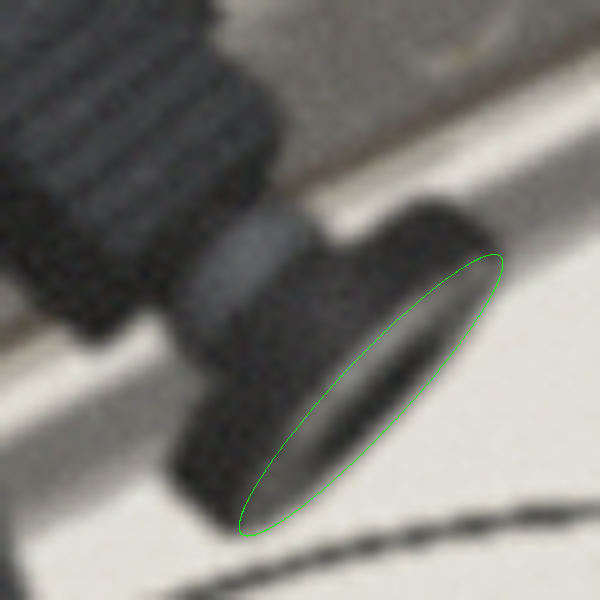

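>>> {"method": "play_rows", "body": {"slide": [[3,1,-0.5],[4,2,-1],[4,2,-1],[4,2,-1],[4,3,-1],[3.2,3,-1],[0,0.8,0],[0,0,0],[0,0,0]], "yaw": [0,0,0,0,0,0,0,0,0], "grip": [0,0,0,0,0,0,0,0,0]}}

```text
time: 13.4
tool_pos: [0.4648, 0.0688, 0.2531]
tool_rot: [-0.5, 0.499, -0.5, 0.501]
contact_force: [0.3, 1.2, 0.4]
gripper_width: 0.502
```

Run:
```python
from h import *
import pickle
st()
w=grab("wrist");pickle.dump(w,open("w11.pkl","wb"));crop(w,200,110,160,160,4,"w11")
t=grab("top");pickle.dump(t,open("t11.pkl","wb"));crop(t,235,250,105,75,7,"t11")
t=pickle.load(open("s8.pkl","rb"));crop(t,275,240,115,105,6,"s11")
w=pickle.load(open("w8.pkl","rb"));crop(w,195,185,110,150,4,"w8c")
```

```text
13.4 J [-0.012 -0.341  1.949  0.     1.532 -0.008] p [0.4648 0.0688 0.2531] F [0.3 1.2 0.4] w 0.502
[[-0.004, 0.002, 1.0], [-1.0, 0.0, -0.004], [-0.0, -1.0, 0.002]]
```

View pics/w11.png

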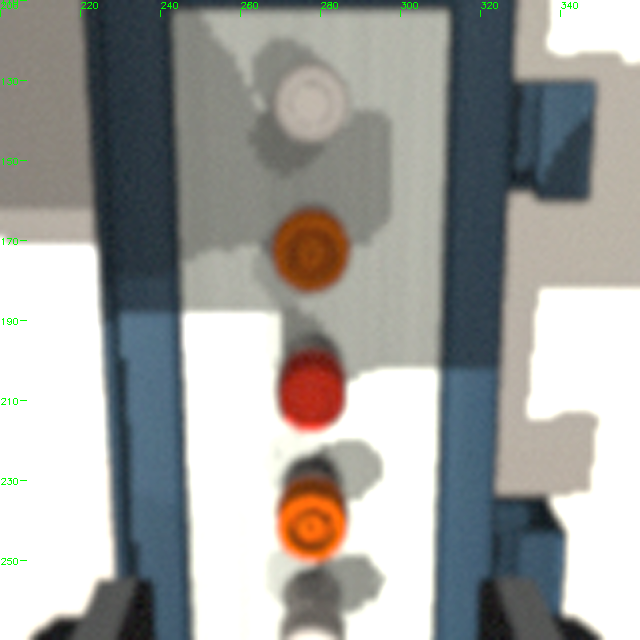

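View pics/t11.png

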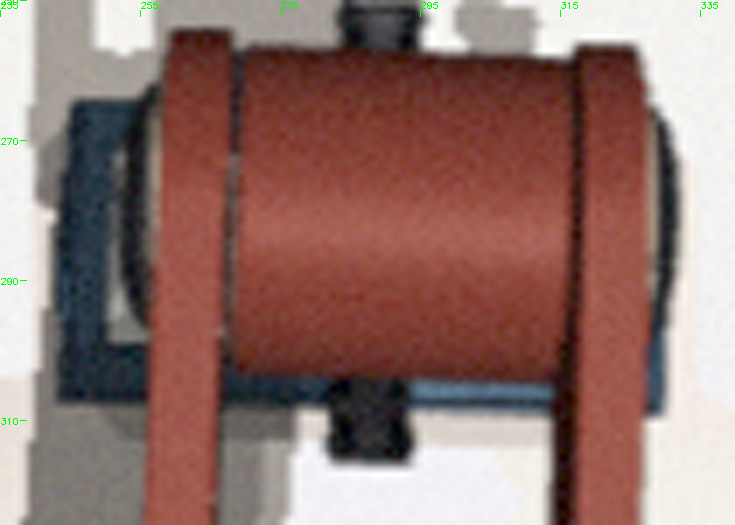

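View pics/s11.png

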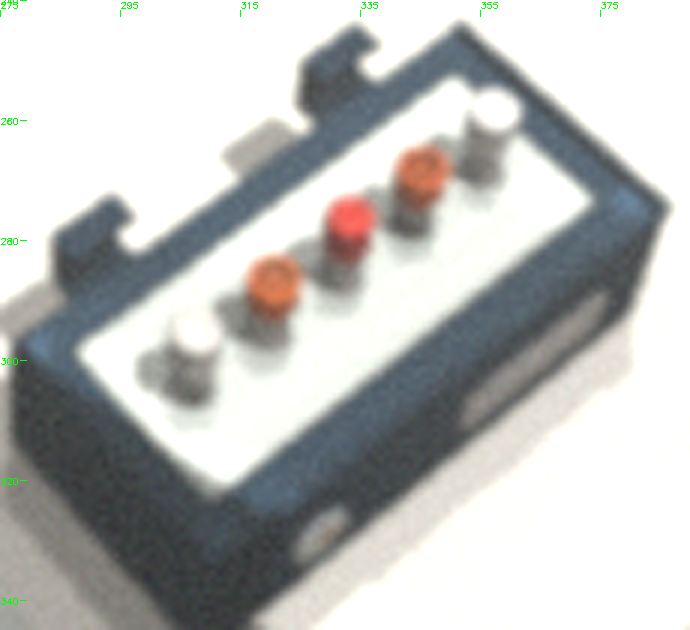

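Run:
```python
from h import *
import pickle
w=pickle.load(open("w11.pkl","rb"));s=pickle.load(open("s8.pkl","rb"))
print("red w",atz(w,(277.8,208.5),.113),"s",atz(s,(333.4,276.2),.113))
print(tri([w,s],[(277.8,208.5),(333.4,276.2)]))
for u,z in (((277.5,136),.113),((277.8,172),.109),((277.9,241),.109)):print(atz(w,u,z))
# cooler edges in w: inner seat plate left/right at row~210
for u in ((224,190),(245,190),(310,190),(323,190)):print(atz(w,u,.08),atz(w,u,.074))
for p in ([.464,.067,.113],):print(proj(w,p),proj(s,p))
print("catch back", [atz(w,u,.085) for u in ((327,140),(347,140))])
```

```text
red w [0.46480694 0.06786189 0.113     ] s [0.46228198 0.06767927 0.113     ]
(array([0.46444763, 0.06591809, 0.10819684]), [[-0.4, 0.6], [-0.3, 0.1]])
[0.46477103 0.13571965 0.113     ]
[0.46492739 0.10266051 0.109     ]
[0.46478611 0.03249285 0.109     ]
[0.40743601 0.07950951 0.08      ] [0.40629997 0.07827923 0.074     ]
[0.4298386 0.0794372 0.08     ] [0.42914415 0.0782055  0.074     ]
[0.49923253 0.07921322 0.08      ] [0.49990593 0.0779771  0.074     ]
[0.51312086 0.07916839 0.08      ] [0.51406802 0.07793139 0.074     ]
[[276.9717201  209.35957997]] [[333.05627597 275.45839869]]
catch back [array([0.51425269, 0.13107979, 0.085     ]), array([0.53427526, 0.13102371, 0.085     ])]
```

>>> {"method": "play_rows", "body": {"slide": [[0.1,2,0],[0,4,0],[0,4,0],[0,3,0],[0,2,0],[0,0.7,0],[0,0,0],[0,0,0]], "yaw": [-0.2,0,0,0,0,0,0,0], "grip": [0,0,0,0,0,0,0,0]}}

```text
time: 14.3
tool_pos: [0.4656, 0.068, 0.0966]
tool_rot: [0.501, -0.499, 0.499, -0.501]
contact_force: [-0.1, -0.6, 0.7]
gripper_width: 0.499
```

Run:
```python
from h import *
st()
w=grab("wrist");cv2.imwrite("pics/w12.png",w["image"][:,:,::-1])
s=grab("scene");crop(s,265,205,140,120,5,"s12")
```

```text
14.3 J [-0.013 -0.189  2.097  0.     1.231 -0.014] p [0.4656 0.068  0.0966] F [-0.1 -0.6  0.7] w 0.499
[[0.001, 0.003, 1.0], [-1.0, -0.0, 0.001], [0.0, -1.0, 0.003]]
```

View pics/w12.png

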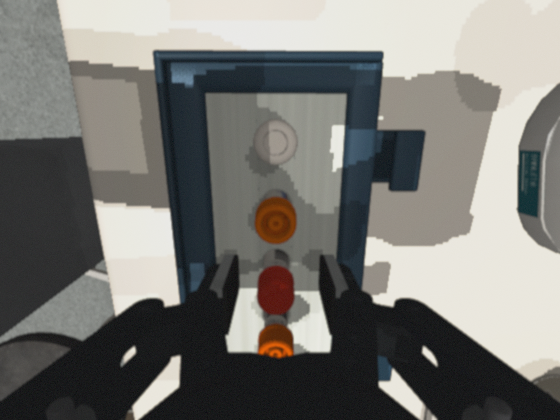

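View pics/s12.png

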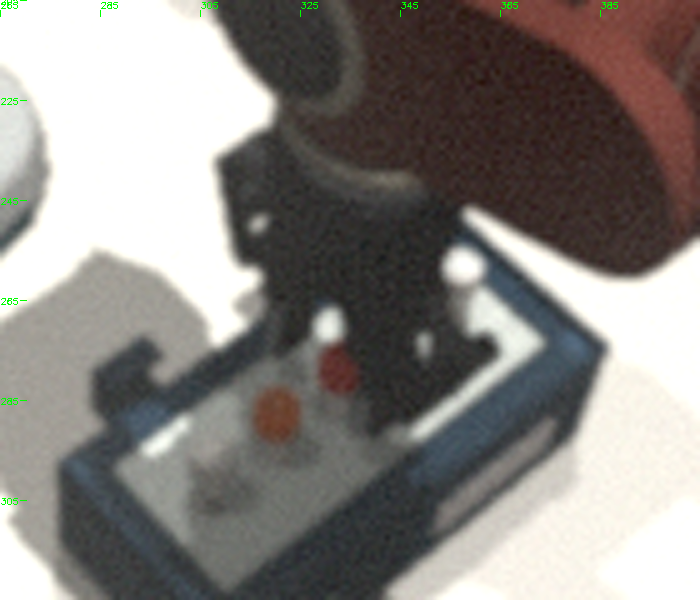

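>>> {"method": "play_rows", "body": {"slide": [[0,0,0],[0,0,0],[0,0,0],[0,0,0],[0,0,0],[0,-1,0],[0,-2,0],[0,-3,0],[0,-3,0],[0,-3,0],[0,0,0]], "yaw": [0,0,0,0,0,0,0,0,0,0,0], "grip": [1,1,1,1,1,1,1,1,1,1,1]}}

```text
time: 15.5
tool_pos: [0.4667, 0.0676, 0.2204]
tool_rot: [0.502, -0.498, 0.498, -0.502]
contact_force: [1.1, -0.3, 0.5]
gripper_width: 0.192
```

Run:
```python
from h import *
st()
w=grab("wrist");cv2.imwrite("pics/w13.png",w["image"][:,:,::-1])
s=grab("scene");crop(s,265,185,140,140,5,"s13")
```

```text
15.5 J [-0.014 -0.322  1.988  0.     1.466 -0.014] p [0.4667 0.0676 0.2204] F [ 1.1 -0.3  0.5] w 0.192
[[0.0, 0.009, 1.0], [-1.0, -0.0, 0.0], [0.0, -1.0, 0.009]]
```

View pics/w13.png

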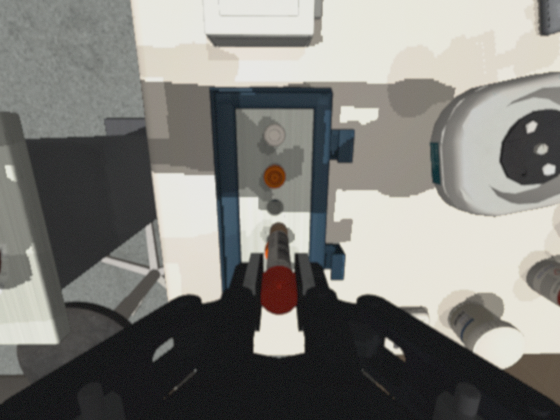

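View pics/s13.png

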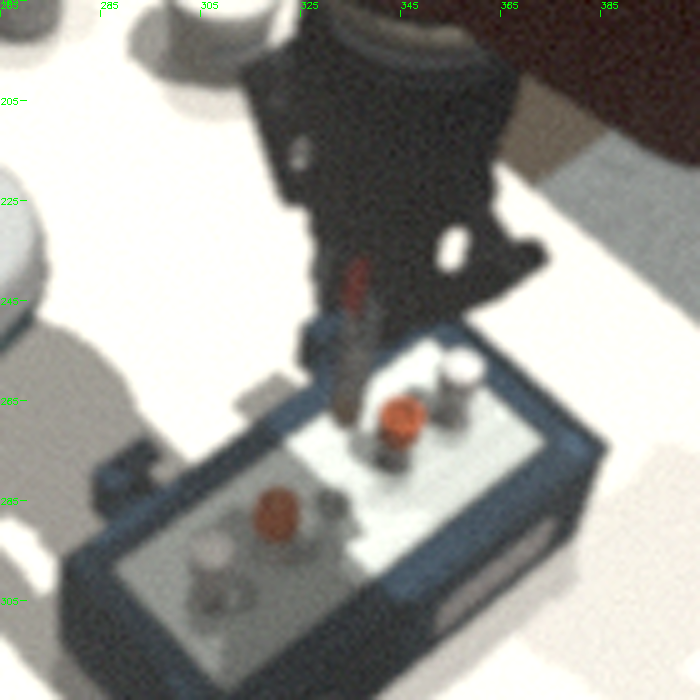

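>>> {"method": "play_rows", "body": {"slide": [[0,0,3.5],[0,0,3.6],[0,0,0],[0,0,0],[0,0,0],[0,0,0],[0,0,0],[0,0,0],[0,0,0],[0,0,0],[0,0,0],[0,0,0]], "yaw": [0,0,0,-8,-8,-8,-8,-8,-8,-8,-8,-8], "grip": [1,1,1,1,1,1,1,1,1,1,1,1]}}

```text
time: 16.8
tool_pos: [0.5336, 0.0677, 0.2129]
tool_rot: [-0.699, 0.699, -0.11, 0.107]
contact_force: [0.1, -0.0, -0.0]
gripper_width: 0.192
```

>>> {"method": "play_rows", "body": {"slide": [[0,0,0],[0,0,0],[0,0,0],[0,0,0],[0,3,0],[0,3,0],[0,1.7,0],[0,0,0],[0,0,0]], "yaw": [-8,-8,-2,0,0,0,0,0,0], "grip": [1,1,1,1,1,1,1,1,1]}}

```text
time: 17.7
tool_pos: [0.5346, 0.0677, 0.1375]
tool_rot: [0.707, -0.707, 0.001, 0.0]
contact_force: [-0.2, 0.2, 0.8]
gripper_width: 0.193
```

Run:
```python
from h import *
st()
w=grab("wrist");cv2.imwrite("pics/w14.png",w["image"][:,:,::-1])
s=grab("scene");crop(s,245,185,140,140,5,"s14")
```

```text
17.7 J [-0.012 -0.063  1.909 -0.     1.297 -1.583] p [0.5346 0.0677 0.1375] F [-0.2  0.2  0.8] w 0.193
[[1.0, -0.001, 0.0], [-0.0, 0.0, 1.0], [-0.001, -1.0, 0.0]]
```

View pics/w14.png

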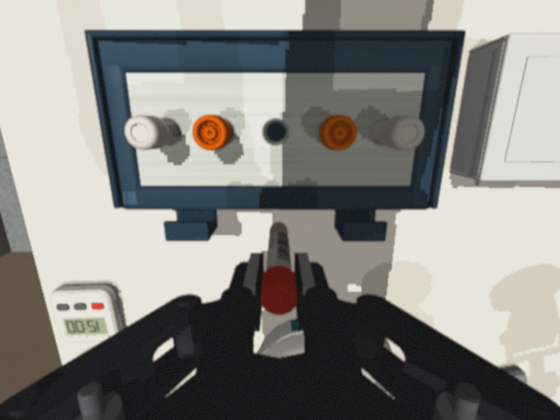

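View pics/s14.png

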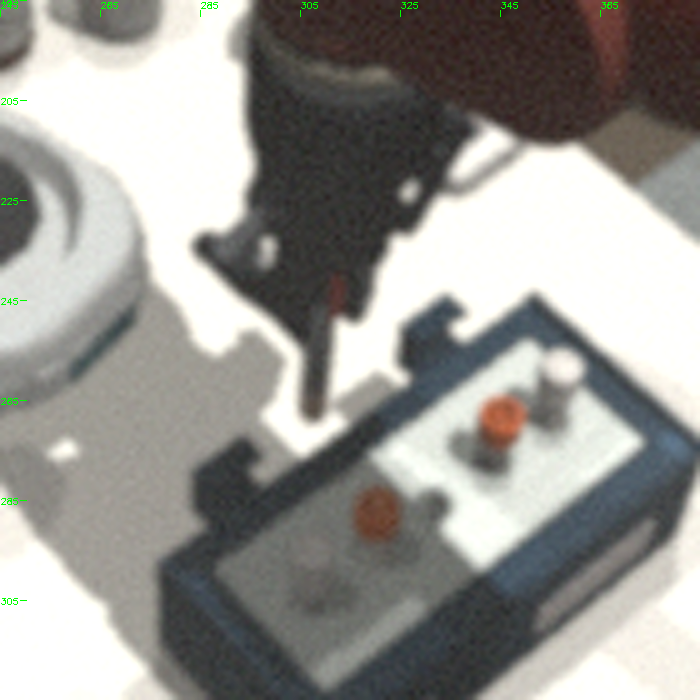

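>>> {"method": "play_rows", "body": {"slide": [[0,-0.6,0],[-0.5,0,0],[-0.5,0,0],[-0.5,0,0],[-0.5,0,0],[-0.5,0,0],[-0.5,0,0],[0,0,0],[0,0,0]], "yaw": [0,0,0,0,0,0,0,0,0], "grip": [1,1,1,1,1,1,1,1,1]}}

```text
time: 18.7
tool_pos: [0.5057, 0.0677, 0.1443]
tool_rot: [-0.707, 0.707, 0.001, 0.001]
contact_force: [4.7, 0.6, -0.4]
gripper_width: 0.194
```

Run:
```python
from h import *
st()
w=grab("wrist");cv2.imwrite("pics/w15.png",w["image"][:,:,::-1])
s=grab("scene");crop(s,245,185,140,140,5,"s15")
```

```text
18.7 J [-0.013 -0.145  1.972 -0.     1.313 -1.584] p [0.5057 0.0677 0.1443] F [ 4.7  0.6 -0.4] w 0.194
[[1.0, 0.002, -0.0], [0.0, -0.0, 1.0], [0.002, -1.0, -0.0]]
```

View pics/w15.png

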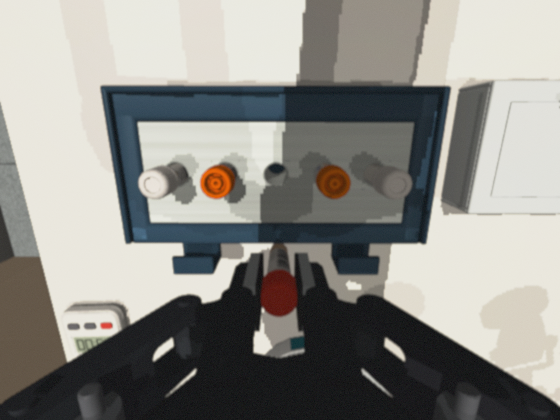

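View pics/s15.png

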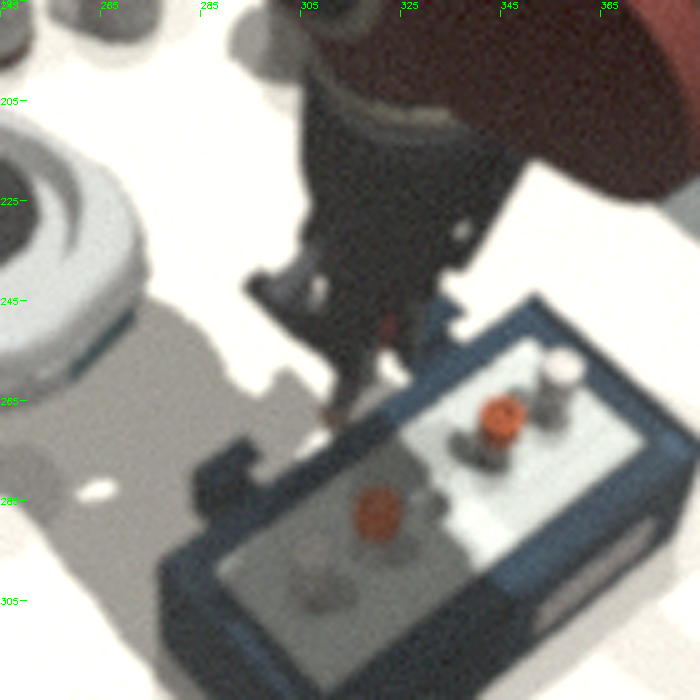

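>>> {"method": "play_rows", "body": {"slide": [[-0.4,0,0],[-0.4,0,0],[-0.4,0,0],[-0.4,0,0],[-0.2,0,0],[0,0,0],[0,0,0]], "yaw": [0,0,0,0,0,0,0], "grip": [1,1,1,1,1,1,1]}}

```text
time: 19.5
tool_pos: [0.4877, 0.0677, 0.1442]
tool_rot: [0.707, -0.707, -0.001, -0.0]
contact_force: [5.5, 0.6, 0.0]
gripper_width: 0.193
```

Run:
```python
from h import *
st()
s=grab("scene");crop(s,245,185,140,140,5,"s16")
```

```text
19.5 J [-0.013 -0.19   2.012  0.     1.319 -1.584] p [0.4877 0.0677 0.1442] F [5.5 0.6 0. ] w 0.193
[[1.0, 0.001, -0.0], [0.0, 0.0, 1.0], [0.001, -1.0, 0.0]]
```

View pics/s16.png

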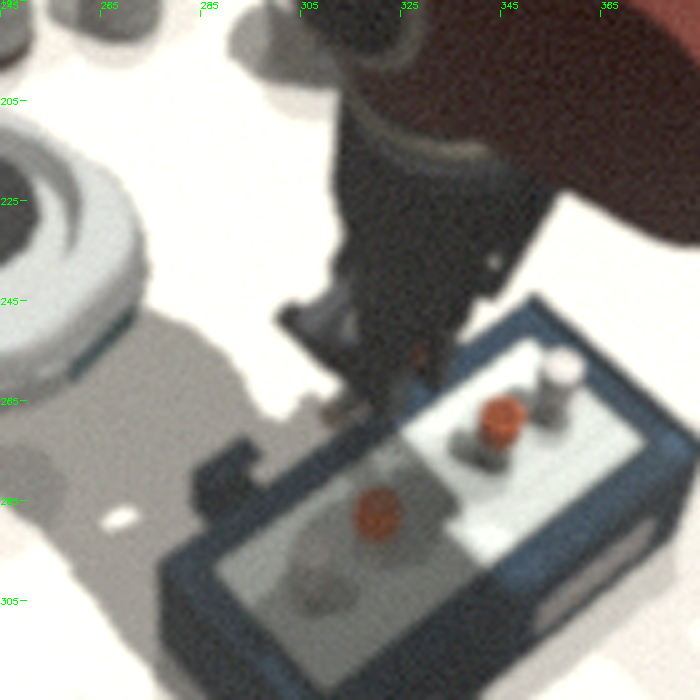

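>>> {"method": "play_rows", "body": {"slide": [[0,-1,0],[0,-3,0],[0,-4,0],[0.5,-3.8,1.4],[1,0,4],[1,0,4],[0.7,0,4],[0,0,2],[0,0,0],[0,0,0]], "yaw": [0,0,0,0,0,0,0,0,-8.5,-8.5], "grip": [1,1,1,1,1,1,1,1,1,1]}}

```text
time: 20.55
tool_pos: [0.5174, 0.2223, 0.2606]
tool_rot: [-0.699, 0.699, 0.105, -0.11]
contact_force: [-0.9, 0.4, -0.7]
gripper_width: 0.192
```

>>> {"method": "play_rows", "body": {"slide": [[0,0,0],[0,0,0],[0,0,0]], "yaw": [0,0,0], "grip": [1,1,1]}}

```text
time: 20.85
tool_pos: [0.5186, 0.2214, 0.2615]
tool_rot: [-0.699, 0.7, 0.103, -0.104]
contact_force: [-0.6, 0.2, -0.3]
gripper_width: 0.195
```

Run:
```python
from h import *
import pickle
st()
s=grab("scene");cv2.imwrite("pics/s17f.png",s["image"][:,:,::-1]);pickle.dump(s,open("s17.pkl","wb"))
t=grab("top");cv2.imwrite("pics/t17f.png",t["image"][:,:,::-1]);pickle.dump(t,open("t17.pkl","wb"))
w=grab("wrist");cv2.imwrite("pics/w17f.png",w["image"][:,:,::-1]);pickle.dump(w,open("w17.pkl","wb"))
p=np.array([.5365,.227,.232]);z=np.array([-.409,-.1256,.904])
for f in (s,t,w):print(np.round(proj(f,[p-.051*z,p,p+.033*z,p+.051*z]),1).tolist())
```

```text
20.85 J [ 0.272 -0.102  1.733  0.     1.512 -1.594] p [0.5186 0.2214 0.2615] F [-0.6  0.2 -0.3] w 0.195
[[0.957, -0.002, -0.29], [0.29, -0.0, 0.957], [-0.002, -1.0, 0.0]]
[[237.5, 269.0], [245.4, 260.6], [251.0, 254.5], [254.2, 251.1]]
[[217.8, 242.8], [218.0, 250.0], [218.2, 255.0], [218.2, 257.8]]
[[278.1, 276.2], [277.9, 280.8], [277.7, 285.4], [277.6, 289.0]]
```

View pics/s17f.png

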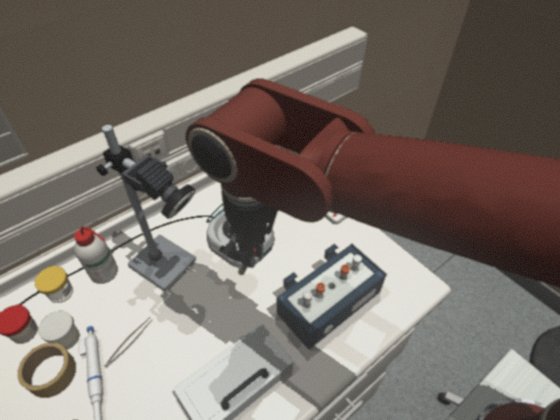

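View pics/w17f.png

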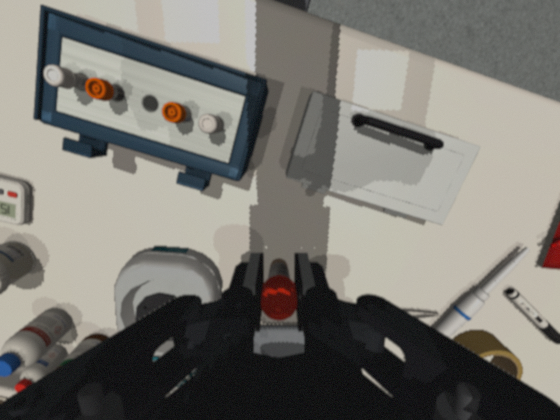

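View pics/t17f.png

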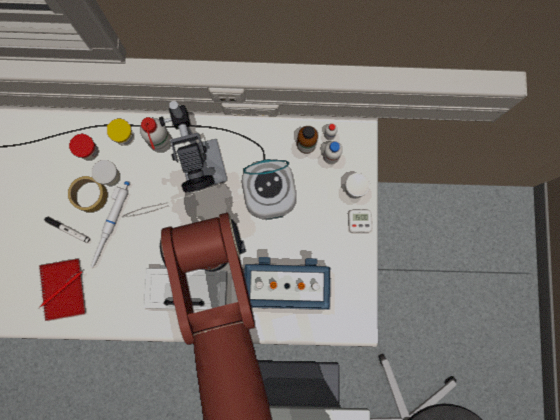

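Run:
```python
from h import *
import pickle
s=pickle.load(open("s17.pkl","rb"));crop(s,215,225,60,60,10,"s17")
w=pickle.load(open("w17.pkl","rb"));crop(w,235,235,90,90,7,"w17")
```

```text
(no output)
```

View pics/s17.png

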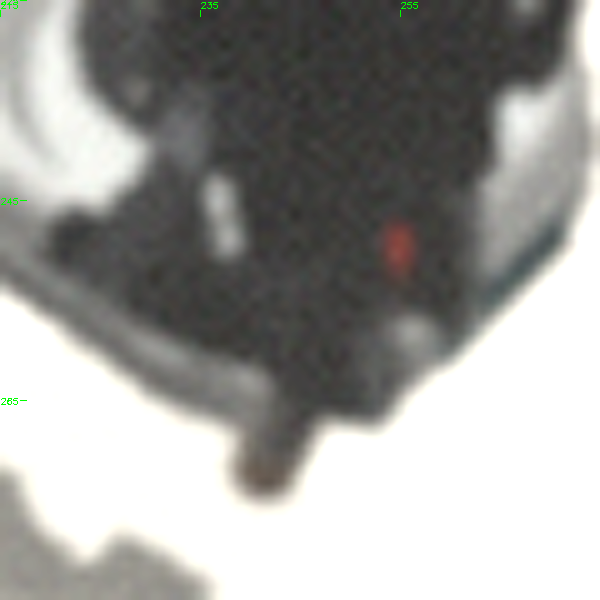

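View pics/w17.png

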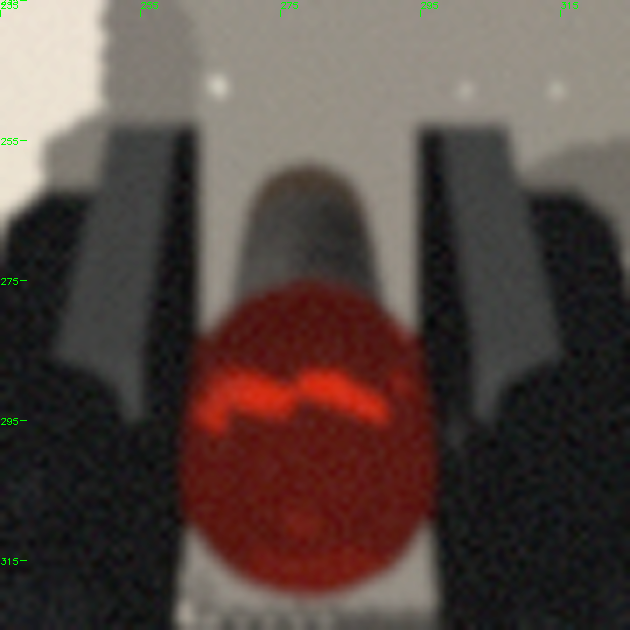

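```bash
cat > tube.py <<'E'
from h import *
from scipy.optimize import least_squares
Y=np.radians(17.07)
def model(u,v,z,th,yaw=Y,round_=True,roll=0.):
    e=np.array([np.cos(yaw),np.sin(yaw),0]);l=np.array([-np.sin(yaw),np.cos(yaw),0])
    a=-np.sin(th)*e+np.cos(th)*np.array([0,0,1.]);a=a*np.cos(roll)+l*np.sin(roll)
    b=np.cross(l,a);b/=np.linalg.norm(b);l2=np.cross(a,b)
    m=u*e+v*l+np.array([0,0,z])
    ph=np.linspace(0,2*np.pi,120)[:,None];c=np.cos(ph)*b+np.sin(ph)*l2
    body=[];r=.0068
    if round_:
        for q in np.linspace(0,np.pi/2,10):body.append(m+a*(-.051+r*(1-np.sin(q)))+c*r*np.cos(q))
    else: body.append(m-.051*a+c*r)
    for h in np.linspace(-.051+r,.033,20):body.append(m+a*h+c*r)
    top=m+a*.051+c*.0092; bot=m+a*.033+c*.0092
    return m,a,np.vstack(body),top,bot
def edge_col(q,row,side,w=1.2):
    s=q[abs(q[:,1]-row)<w];return (s[:,0].min() if side<0 else s[:,0].max()) if len(s) else np.nan
E
cat > fit17.py <<'E'
from tube import *
import pickle
s=pickle.load(open("s17.pkl","rb"));w=pickle.load(open("w17.pkl","rb"))
def res(p,rd):
    m,a,body,top,bot=model(*p[:4],round_=rd,roll=0)
    qb=proj(w,body);qc=proj(w,np.vstack([top,bot]));sb=proj(s,body)
    tip=sb[sb[:,1].argmax()]
    # sample scene left/right edges perpendicular
    ax=proj(s,[m-.05*a,m+.0*a]);d=ax[1]-ax[0];d/=np.linalg.norm(d);n=np.array([-d[1],d[0]])
    proj_n=sb@n
    return np.array([qb[:,1].min()-258.3,qc[:,1].max()-319.6,(qc[:,1].min()-275),(qc[:,0].min()-260.7),(qc[:,0].max()-297.7),
      sb[:,1].max()-274.6, *((np.array([[238.7,270],[245.3,270]])@n).min()-proj_n[:40*20].min(),(np.array([[238.7,270],[245.3,270]])@n).max()-proj_n[:40*20].max())])
e=np.array([np.cos(Y),np.sin(Y)]);l=np.array([-e[1],e[0]])
p0=[np.array([.5365,.227])@e,np.array([.5365,.227])@l,.232,np.radians(22)]
for rd in (True,False):
    r=least_squares(res,p0,args=(rd,),diff_step=1e-4,loss="soft_l1",x_scale=[.01,.01,.01,.05]);p=r.x
    m,a,*_=model(*p);print(rd,"mid",np.round(m,4),"tilt",np.degrees(p[3]).round(2),"res",np.round(res(p,rd),1))
E
python3 fit17.py
```

```text
True mid [0.5401 0.2288 0.2217] tilt 16.77 res [-0.2  0.4 -0.6 -0.7  0.4  1.6  1.7  0.5]
False mid [0.5401 0.2287 0.2225] tilt 17.4 res [-0.2  0.4 -0.6 -0.9  0.4  2.3  2.1  0.7]
```

Run:
```python
from h import *
for n in ("w14","w15"):
    im=cv2.imread(f"pics/{n}.png")[:,:,::-1];crop({"image":im},235,215,90,110,6,n+"c")
```

```text
(no output)
```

View pics/w14c.png

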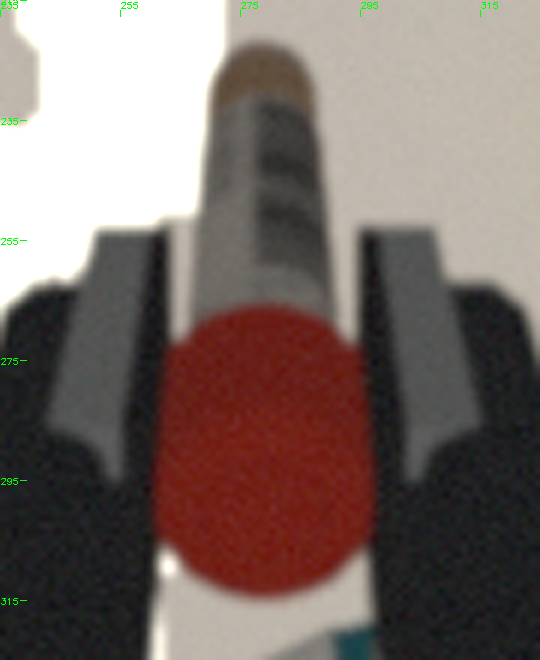

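View pics/w15c.png

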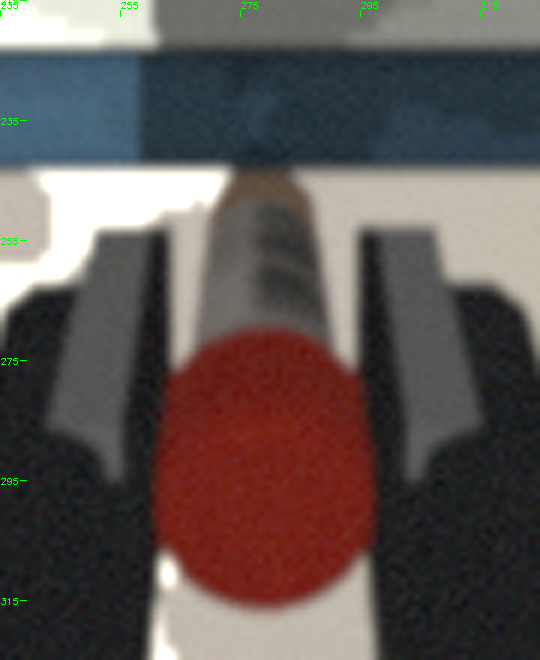

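```bash
cat > tfit.py <<'E'
from tube import *
import pickle
w=pickle.load(open("w17.pkl","rb"));M=w["mount"];F={"mtx":w["mtx"],"R":M[:3,:3].T,"t":-M[:3,:3].T@M[:3,3]}
# tool frame: x fwd, y down, z. tube axis a = (-sin th, -cos th, 0)
ph=np.linspace(0,2*np.pi,180)[:,None]
def tm(x,y,th,zc=0.,beta=0.):  # cap middle at x,y (tool)
    a=np.array([-np.sin(th),-np.cos(th),0]);a=a*np.cos(beta)+np.array([0,0,np.sin(beta)]);b=np.cross([0,0,1.],a);b/=np.linalg.norm(b);c=np.cos(ph)*b+np.sin(ph)*np.cross(a,b)
    m=np.array([x,y,zc])-.042*a;r=.0068;B=[]
    for q in np.linspace(0,np.pi/2,10):B.append(m+a*(-.051+r*(1-np.sin(q)))+c*r*np.cos(q))
    for h in np.linspace(-.04,.033,20):B.append(m+a*h+c*r)
    return m,a,np.vstack(B),np.vstack([m+a*.051+c*.0092,m+a*.033+c*.0092])
def obs(x,y,th,zc=0.):
    m,a,B,C=tm(x,y,th,zc);qb=proj(F,B);qc=proj(F,C);return np.array([qb[:,1].min(),qc[:,1].min(),qc[:,1].max(),qc[:,0].max()-qc[:,0].min()])
if __name__=="__main__":
    for n,o in (("w14",[221.7,265.5,314.5]),("w17",[258.3,275,319.6])):
        r=least_squares(lambda p:obs(*p)[:3]-o,[0,-.008,.1],x_scale=[.01,.01,.1],diff_step=1e-4);print(n,r.x[:2]*1000,np.degrees(r.x[2]),r.cost,obs(*r.x)[3])
        for th in (None,):
            r=least_squares(lambda p:obs(p[0],-.0074,p[1])[:3]-o,[0,.1],x_scale=[.01,.1],diff_step=1e-4);print("  y fixed",r.x[0]*1000,np.degrees(r.x[1]),r.fun)
E
python3 tfit.py
```

```text
w14 [9.71596418 5.29070946] -1.7642700207941842 2.0194839173657902e-27 36.64345130367025
  y fixed 1.89051130675763 0.8627930750413776 [ 0.28190966 -2.36381089  2.10959314]
w17 [12.56366174  3.19461767] 16.49719103037879 1.6155871338926322e-27 37.05784696929902
  y fixed 5.651079866758971 17.886837839180036 [ 0.39462649 -1.77009812  1.39454387]
```

>>> {"method": "play_rows", "body": {"slide": [[0,0,0],[0,0,0],[0,0,-4],[0,0,-4],[0,0,-4],[0,0,-3.4],[0,3,0],[0,4,0],[0,3.5,0],[0,1.3,0],[0,0,0]], "yaw": [8.5,8.4,0,0,0,0,0,0,0,0,0], "grip": [1,1,1,1,1,1,1,1,1,1,1]}}

```text
time: 22.1
tool_pos: [0.5178, 0.0676, 0.1416]
tool_rot: [0.707, -0.707, 0.001, 0.002]
contact_force: [-0.5, 0.2, 0.1]
gripper_width: 0.194
```

>>> {"method": "play_rows", "body": {"slide": [[-0.5,0,0],[-0.5,0,0],[-0.5,0,0],[-0.5,0,0],[-0.5,0,0],[-0.4,0,0],[-0.4,0,0],[-0.4,0,0],[0,0,0]], "yaw": [0,0,0,0,0,0,0,0,0], "grip": [1,1,1,1,1,1,1,1,1]}}

```text
time: 23.0
tool_pos: [0.4837, 0.0676, 0.1451]
tool_rot: [-0.707, 0.707, 0.002, 0.001]
contact_force: [3.9, -0.9, 1.5]
gripper_width: 0.191
```

Run:
```python
from h import *
import pickle
st()
w=grab("wrist");pickle.dump(w,open("w18.pkl","wb"));crop(w,235,215,90,110,6,"w18c")
s=grab("scene");crop(s,245,185,140,140,5,"s18")
```

```text
23.0 J [-0.014 -0.204  2.022  0.     1.319 -1.586] p [0.4837 0.0676 0.1451] F [ 3.9 -0.9  1.5] w 0.191
[[1.0, 0.005, -0.002], [0.002, -0.0, 1.0], [0.005, -1.0, -0.0]]
```

View pics/w18c.png

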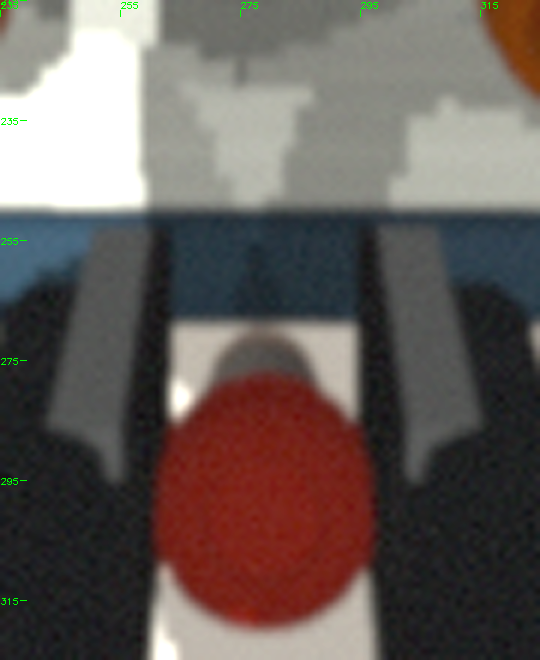

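View pics/s18.png

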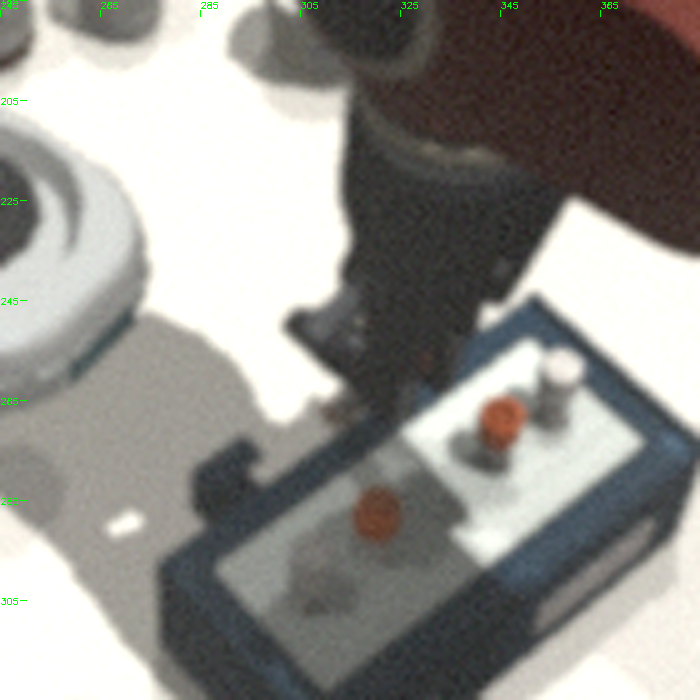

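```bash
cat > est.py <<'E'
import sys
from tfit import *
o=np.array(list(map(float,sys.argv[1:4])))
r=least_squares(lambda p:obs(*p)[:3]-o,[0,-.008,.3],x_scale=[.01,.01,.1],diff_step=1e-4);print("free",r.x[:2]*1000,np.degrees(r.x[2]))
r=least_squares(lambda p:obs(p[0],-.0074,p[1])[:3]-o,[0,.3],x_scale=[.01,.1],diff_step=1e-4);print("yfix",r.x[0]*1000,np.degrees(r.x[1]),r.fun)
# chamfer-insensitive: bias-corrected by w14 (vertical): residuals (.28,-2.36,2.11)
b=np.array([.28,-2.36,2.11])
r=least_squares(lambda p:obs(p[0],-.0074,p[1])[:3]-o-b,[0,.3],x_scale=[.01,.1],diff_step=1e-4);print("yfix,bias",r.x[0]*1000,np.degrees(r.x[1]),r.fun)
r=least_squares(lambda p:obs(*p)[:3]-o-b,[0,-.008,.3],x_scale=[.01,.01,.1],diff_step=1e-4);print("free,bias",r.x[:2]*1000,np.degrees(r.x[2]))
E
python3 est.py 221.7 265.5 314.5;python3 est.py 258.3 275 319.6;python3 est.py 270.5 277 319.7
```

```text
free [9.71596418 5.29070946] -1.764270020794211
yfix 1.8905114406257153 0.8627927290489957 [ 0.28190917 -2.3638107   2.10959341]
yfix,bias 1.891629000322081 0.8611678580582472 [ 0.00024205 -0.00202987  0.00181159]
free,bias [ 1.89779561 -7.39000939] 0.8591108894708325
free [12.56366174  3.19461767] 16.497191030378747
yfix 5.651079874001926 17.886837820941803 [ 0.39462646 -1.77009811  1.39454389]
yfix,bias 5.726220739967341 17.70393980929342 [-0.14976996  0.67520306 -0.53268133]
free,bias [  3.35170709 -11.03227526] 18.186715724595036
free [11.03166663 -0.10842109] 23.040033118086594
yfix 6.233508331827267 23.79898094456504 [ 0.30128577 -1.18933315  0.90032413]
yfix,bias 6.3295730413251405 23.56572469874827 [-0.3203454   1.270804   -0.96355184]
free,bias [  1.73290411 -14.3698069 ] 24.307917055707037
```

>>> {"method": "play_rows", "body": {"slide": [[-0.2,0,0],[-0.2,0,0],[0,0,0],[0,0,0],[0.4,0,0],[0.8,0,0],[0.8,0,0],[0,0,0]], "yaw": [0,0,0,0,0,0,0,0], "grip": [1,1,1,1,1,1,1,1]}}

```text
time: 23.9
tool_pos: [0.4985, 0.0676, 0.143]
tool_rot: [0.707, -0.707, 0.0, 0.002]
contact_force: [-0.0, -0.4, 0.0]
gripper_width: 0.194
```

Run:
```python
from h import *
import pickle
st()
w=grab("wrist");pickle.dump(w,open("w19.pkl","wb"));crop(w,235,215,90,110,6,"w19c")
```

```text
23.9 J [-0.013 -0.158  1.986  0.     1.316 -1.586] p [0.4985 0.0676 0.143 ] F [-0.  -0.4  0. ] w 0.194
[[1.0, -0.003, -0.002], [0.002, 0.0, 1.0], [-0.003, -1.0, 0.0]]
```

View pics/w19c.png

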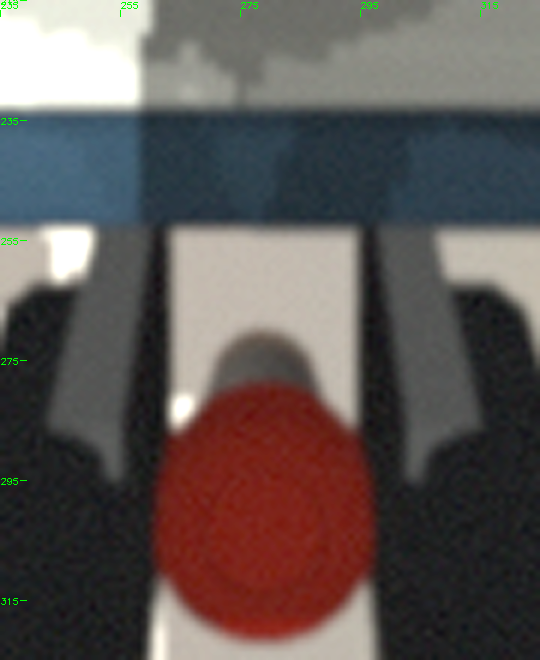

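```bash
python3 est.py 269.7 278.3 321.7
python3 - <<'E'
import pickle
from h import *
w=pickle.load(open("w19.pkl","rb"));crop(w,255,260,50,70,10,"w19d")
from tfit import *
# overlay candidate
for th,x in ((23,.0075),):
    m,a,B,C=tm(x,-.0074,np.radians(th));print(obs(x,-.0074,np.radians(th)))
E
```

```text
free [11.89206155 -0.27777952] 22.04851028913114
yfix 7.152137109064854 22.833717191742434 [ 0.29061688 -1.17538168  0.89653969]
yfix,bias 7.244691199285019 22.609654417913067 [-0.31553207  1.28253446 -0.97981789]
free,bias [  2.59730116 -14.36819621] 23.39670272006943
[270.71228177 277.76829414 323.20652949  40.28485217]
```

View pics/w19d.png

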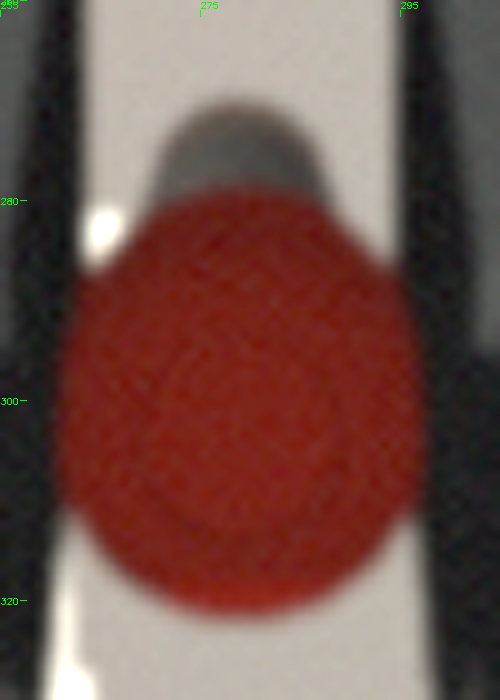

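```bash
cat > est2.py <<'E'
import sys
from tfit import *
def tm2(x,y,th,rb,rt,beta=0):
    m,a,B,C=tm(x,y,th);b=np.cross([0,0,1.],a);b/=np.linalg.norm(b);c=np.cos(ph)*b+np.sin(ph)*np.cross(a,b)
    qb=proj(F,B);return np.array([qb[:,1].min(),proj(F,m+a*.033+c*rb)[:,1].min(),proj(F,m+a*.051+c*rt)[:,1].max()])
o14=np.array([221.7,265.5,314.5])
if __name__=="__main__":
  for y in (-.0074,-.0095,-.005):
   for t14 in (0,.5):
    s=least_squares(lambda p:tm2(p[0],y,np.radians(t14),p[1],p[2])-o14,[0,.009,.009],x_scale=.01,diff_step=1e-4)
    print("y",y,"t14",t14,"x,rb,rt",s.x*1000,"cost",s.cost)
    for o in ([258.3,275,319.6],[270.5,277,319.7],[269.7,278.3,321.7]):
        o=np.array(o)
        r=least_squares(lambda p:tm2(p[0],y,p[1],*s.x[1:])-o,[0,.3],x_scale=[.01,.1],diff_step=1e-4)
        r3=least_squares(lambda p:tm2(p[0],p[2],p[1],*s.x[1:])-o,[0,.3,y],x_scale=[.01,.1,.01],diff_step=1e-4)
        print("   2p x,th",r.x[0]*1000,np.degrees(r.x[1]),np.round(r.fun,1)," 3p",r3.x[[0,2]]*1000,np.degrees(r3.x[1]))
E
python3 est2.py
```

```text
y -0.0074 t14 0 x,rb,rt [2.96836951 8.90043205 6.95414146] cost 1.0392264238764356e-24
   2p x,th 7.022500571471463 16.742049257272374 [-0.2  0.9 -0.7]  3p [  3.42308616 -12.92491536] 17.46506739028858
   2p x,th 7.675440659612352 22.582481056105976 [-0.4  1.5 -1.2]  3p [  1.4228737  -16.91225444] 23.569312201062253
   2p x,th 8.58648751510415 21.635212585415754 [-0.4  1.5 -1.2]  3p [  2.30232576 -16.85488062] 22.668840540822902
y -0.0074 t14 0.5 x,rb,rt [2.21253594 8.18795149 7.74082358] cost 1.2682359001057163e-24
   2p x,th 6.163807050596186 17.26062236404761 [-0.2  0.9 -0.7]  3p [  2.50587127 -13.00919012] 17.9959206278334
   2p x,th 6.79719735665507 23.101780681241518 [-0.4  1.6 -1.2]  3p [  0.45279579 -17.04647399] 24.104249482010545
   2p x,th 7.7083221915795885 22.149883401371923 [-0.4  1.6 -1.2]  3p [  1.34073493 -16.97449534] 23.205255028424894
y -0.0095 t14 0 x,rb,rt [2.28954156 9.26720559 6.13361315] cost 2.7868878059647905e-26
   2p x,th 6.373886106400011 16.527770019607114 [-0.2  1.  -0.8]  3p [  2.47409505 -15.48896717] 17.313016427210847
   2p x,th 7.037381326040197 2
[... 796 characters left out ...]
095724 -9.98729815] 17.638791875278425
   2p x,th 8.401962320750876 22.907531721616632 [-0.4  1.4 -1.1]  3p [  2.55408935 -13.89448391] 23.827610299215
   2p x,th 9.332163125069467 21.940479040673733 [-0.3  1.4 -1.1]  3p [  3.43778593 -13.86596659] 22.91053850763947
y -0.005 t14 0.5 x,rb,rt [2.98833931 7.7705792  8.67279897] cost 1.3095949307333676e-23
   2p x,th 6.904583323104723 17.5046055129002 [-0.2  0.8 -0.6]  3p [  3.58803706 -10.08304985] 18.169515190417936
   2p x,th 7.526143160969275 23.424663090259134 [-0.4  1.4 -1.1]  3p [  1.57640449 -14.04456723] 24.361839901971432
   2p x,th 8.457116010221284 22.454368824537834 [-0.4  1.5 -1.1]  3p [  2.46891009 -14.00043493] 23.446384689385827
```

>>> {"method": "play_rows", "body": {"slide": [[-0.6,0,0],[-0.6,0,0],[-0.5,0,0],[-0.4,0,0],[-0.3,0,0],[-0.1,0,0],[0,0,0],[0,0,0],[0.6,0,0],[0.9,0,0],[0.9,0,0],[0,0,0]], "yaw": [0,0,0,0,0,0,0,0,0,0,0,0], "grip": [1,1,1,1,1,1,1,1,1,1,1,1]}}

```text
time: 25.15
tool_pos: [0.4977, 0.0676, 0.1429]
tool_rot: [0.707, -0.707, 0.0, 0.002]
contact_force: [-1.0, -0.4, 0.2]
gripper_width: 0.192
```

Run:
```python
from h import *
import pickle
st()
w=grab("wrist");pickle.dump(w,open("w20.pkl","wb"));crop(w,255,260,50,70,10,"w20d")
```

```text
25.15 J [-0.013 -0.16   1.988  0.     1.316 -1.586] p [0.4977 0.0676 0.1429] F [-1.  -0.4  0.2] w 0.192
[[1.0, -0.003, -0.002], [0.002, 0.0, 1.0], [-0.003, -1.0, 0.0]]
```

View pics/w20d.png

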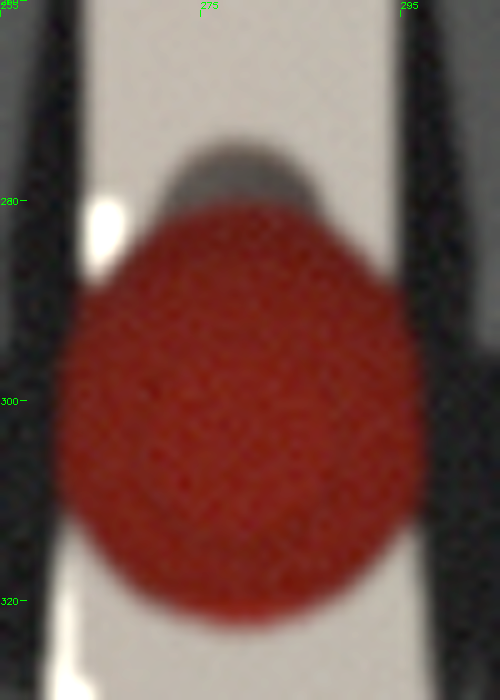

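```bash
cat > est3.py <<'E'
from est2 import *
o=np.array(list(map(float,sys.argv[1:4])))
for y,t14 in ((-.0074,0),(-.0074,.5),(-.0074,1)):
    s=least_squares(lambda p:tm2(p[0],y,np.radians(t14),p[1],p[2])-o14,[0,.009,.009],x_scale=.01,diff_step=1e-4)
    r=least_squares(lambda p:tm2(p[0],y,p[1],*s.x[1:])-o,[0,.3],x_scale=[.01,.1],diff_step=1e-4)
    r3=least_squares(lambda p:tm2(p[0],p[2],p[1],*s.x[1:])-o,[0,.3,y],x_scale=[.01,.1,.01],diff_step=1e-4)
    m=tm(r.x[0],y,r.x[1])[0];m3=tm(r3.x[0],r3.x[2],r3.x[1])[0]
    print(t14,"2p x,th",r.x[0]*1000,np.degrees(r.x[1]),np.round(r.fun,1),"mid tool mm",np.round(m*1000,1)," 3p",r3.x[[0,2]]*1000,np.degrees(r3.x[1]),"mid",np.round(m3*1000,1))
E
python3 est3.py 273.7 280.5 323; python3 est3.py 269.8 278.7 322
```

```text
0 2p x,th 9.565256086199952 23.13330189369707 [-0.4  1.4 -1.1] mid tool mm [26.1 31.2  0. ]  3p [  3.62224588 -16.23489309] 24.05398431030559 mid [20.7 22.1  0. ]
0.5 2p x,th 8.680928229165318 23.653586051672683 [-0.4  1.4 -1.1] mid tool mm [25.5 31.1  0. ]  3p [  2.64815494 -16.36327168] 24.589242063920413 mid [20.1 21.8  0. ]
1 2p x,th 7.800100657003015 24.170946972429107 [-0.4  1.5 -1.1] mid tool mm [25.  30.9  0. ]  3p [  1.67557814 -16.49486473] 25.121899584867762 mid [19.5 21.5  0. ]
0 2p x,th 8.77531569551129 21.587112623888157 [-0.4  1.5 -1.1] mid tool mm [24.2 31.7  0. ]  3p [  2.82234362 -16.33623438] 22.56767227136552 mid [18.9 22.4  0. ]
0.5 2p x,th 7.896799048354247 22.102078260595498 [-0.4  1.5 -1.1] mid tool mm [23.7 31.5  0. ]  3p [  1.86062343 -16.45550538] 23.104323638978325 mid [18.3 22.2  0. ]
1 2p x,th 7.022384969793753 22.617402824313526 [-0.4  1.5 -1.1] mid tool mm [23.2 31.4  0. ]  3p [  0.90016287 -16.57780709] 23.63852776577722 mid [17.7 21.9  0. ]
```

>>> {"method": "play_rows", "body": {"slide": [[0.5,-1,0],[0.5,-3,0],[0,-4.5,0],[-1,-4.5,0],[-1,-4,2],[-2,-4,2],[-2,-4,2],[-2,-4,2],[-2,-4,2],[0,-3,3],[0,0,0],[0,0,0]], "yaw": [0,0,0,0,0,0,0,0,0,0,0,0], "grip": [1,1,1,1,1,1,1,1,1,1,1,1]}}

```text
time: 26.4
tool_pos: [0.407, 0.1977, 0.5046]
tool_rot: [-0.707, 0.707, 0.002, -0.001]
contact_force: [0.3, -0.9, -0.1]
gripper_width: 0.194
```

Run:
```python
from h import *
import pickle
q=st()
s=grab("scene");pickle.dump(s,open("s21.pkl","wb"));cv2.imwrite("pics/s21f.png",s["image"][:,:,::-1])
w=grab("wrist");pickle.dump(w,open("w21.pkl","wb"));crop(w,255,250,50,80,10,"w21d")
R=Rn.from_quat(q["tool_rot"],scalar_first=True).as_matrix()
u=proj(s,q["tool_pos"]+R@np.array([0.02,.03,0]))[0].astype(int);print(u);crop(s,u[0]-40,u[1]-40,80,80,8,"s21")
```

```text
26.4 J [ 0.288 -0.374  1.563 -0.     1.951 -1.286] p [0.407  0.1977 0.5046] F [ 0.3 -0.9 -0.1] w 0.194
[[1.0, 0.001, -0.003], [0.003, -0.0, 1.0], [0.001, -1.0, -0.0]]
[305 194]
```

View pics/s21.png

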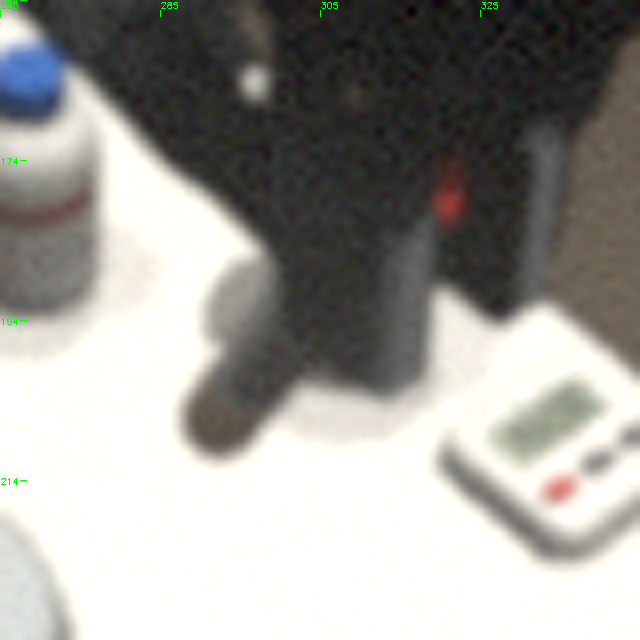

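View pics/w21d.png

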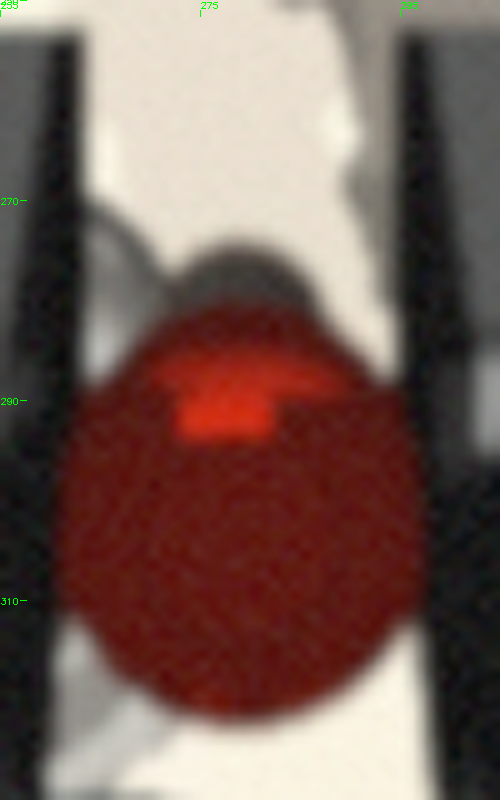

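```bash
cat > j21.py <<'E'
from est2 import *
import pickle
from h import *
s=pickle.load(open("s21.pkl","rb"))
def run(pos,R,s,dome,o,t14,y0=-.0074,wt=1.,pr=True):
    sh=least_squares(lambda p:tm2(p[0],y0,np.radians(t14),p[1],p[2])-o14,[0,.009,.009],x_scale=.01,diff_step=1e-4).x[1:]
    def f(p):
        m,a,*_=tm(p[0],p[1],p[2]);d=m-a*(.051-.0068);D=pos+R@(d+[0,0,p[3]])
        return np.r_[tm2(p[0],p[1],p[2],*sh)-o,(proj(s,D)[0]-dome)*wt,p[3]*500]
    r=least_squares(f,[0.005,y0,.4,0],x_scale=[.01,.01,.1,.01],diff_step=1e-4);p=r.x;m=tm(*p[:3])[0]
    print(t14,y0,"x,y",p[:2]*1000,"th",np.degrees(p[2]).round(2),"zoff",p[3]*1000,"mid tool",np.round(m*1000,1),"res",np.round(r.fun,1))
    return p,m
if __name__=="__main__":
    pos=np.array([.407,.1977,.5046]);R=np.array([[1,.001,-.003],[.003,0,1],[.001,-1,0]])
    for t14 in (0,1): run(pos,R,s,np.array([293.2,206.]),np.array([274.1,280,322.2]),t14)
    # predicted dome for y fixed
    for y,x,th in ((-.0074,.0087,23.6),(-.0164,.0026,24.6),(-.0,.012,23)):
        m,a,*_=tm(x,y,np.radians(th));print(y,proj(s,pos+R@(m-a*.0442)))
    for q in ((-.011,.011,.0092),(.011,.011,.0092),(-.011,.011,.0237),(.011,.011,.0237),(-.011,.011,-.0092)):print(q,proj(s,pos+R@np.array(q)))
E
python3 j21.py
```

```text
0 -0.0074 x,y [  6.32666072 -11.70313855] th 23.74 zoff 0.6824186921888797 mid tool [23.2 26.7  0. ] res [-0.7  0.7 -0.5 -0.3 -0.9  0.3]
1 -0.0074 x,y [  4.73063622 -11.44974636] th 24.74 zoff 0.8191053024040958 mid tool [22.3 26.7  0. ] res [-0.7  0.8 -0.5 -0.2 -1.   0.4]
-0.0074 [[292.17696755 206.07001268]]
-0.0164 [[294.68449077 203.33474201]]
-0.0 [[290.85490398 208.79071588]]
(-0.011, 0.011, 0.0092) [[317.76607631 202.54947922]]
(0.011, 0.011, 0.0092) [[305.13787231 191.78423706]]
(-0.011, 0.011, 0.0237) [[308.39309699 208.52195588]]
(0.011, 0.011, 0.0237) [[295.82723971 197.49059714]]
(-0.011, 0.011, -0.0092) [[329.33672852 195.17664205]]
```

>>> {"method": "play_rows", "body": {"slide": [[2,2,-3],[3,2,-3],[3,2,-3],[2.8,3,-3],[0,4,-1],[0,4.5,0],[0,4.5,0],[0,4.5,0],[0,4.5,0],[0,4,0],[0,1,0],[0,0,0]], "yaw": [0,0,0,0,0,0,0,0,0,0,0,0], "grip": [1,1,1,1,1,1,1,1,1,1,1,1]}}

```text
time: 27.7
tool_pos: [0.5128, 0.0675, 0.1414]
tool_rot: [0.707, -0.707, 0.002, 0.002]
contact_force: [-0.2, -0.4, 0.8]
gripper_width: 0.191
```

```bash
python3 go.py 0.478 0.0676 0.134 90
```

```text
cur tool z yaw 90.0390208368943 xyaw 0.0390229481971891 needs tool yaw 0.03902083689429503
slide (if slides first) cm [-3.47  0.76  0.02]
slide (after yaw) cm [-3.47  0.76  0.01]
27.7 J [-0.013 -0.118  1.953 -0.     1.313 -1.585] p [0.5128 0.0675 0.1414] F [-0.2 -0.4  0.8] w 0.191
[[1.0, -0.006, -0.001], [0.001, 0.0, 1.0], [-0.006, -1.0, 0.0]]
```

>>> {"method": "play_rows", "body": {"slide": [[0,0.8,0],[-0.6,0,0],[-0.6,0,0],[-0.6,0,0],[-0.6,0,0],[-0.4,0,0],[-0.4,0,0],[-0.3,0,0],[0,0,0],[0,0,0]], "yaw": [0,0,0,0,0,0,0,0,0,0], "grip": [1,1,1,1,1,1,1,1,1,1]}}

```text
time: 28.7
tool_pos: [0.4807, 0.0681, 0.1371]
tool_rot: [0.707, -0.707, -0.001, -0.0]
contact_force: [2.7, 0.4, 1.7]
gripper_width: 0.189
```

Run:
```python
from h import *
import pickle
st()
w=grab("wrist");pickle.dump(w,open("w22.pkl","wb"));crop(w,255,250,50,80,10,"w22d")
```

```text
28.7 J [-0.013 -0.201  2.033  0.     1.307 -1.585] p [0.4807 0.0681 0.1371] F [2.7 0.4 1.7] w 0.189
[[1.0, 0.002, -0.002], [0.002, 0.0, 1.0], [0.002, -1.0, 0.0]]
```

View pics/w22d.png

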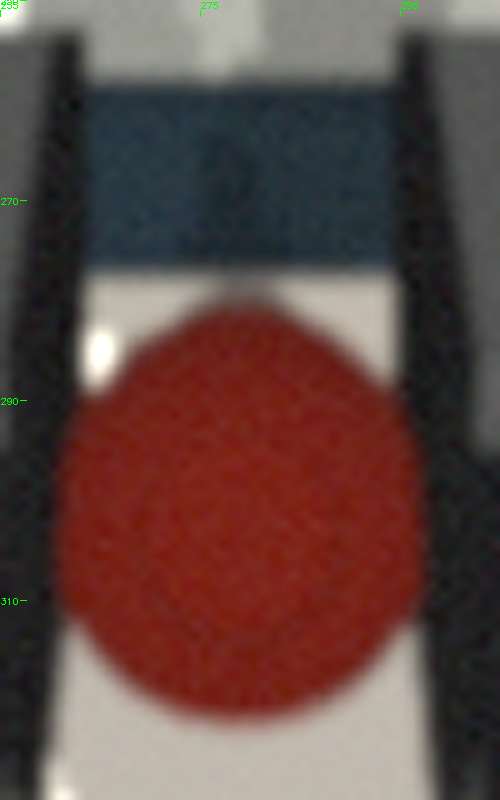

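>>> {"method": "play_rows", "body": {"slide": [[-0.3,0,0],[0,0,0],[0,0,0],[0.6,0,0],[0.8,0,0],[1,0,0],[0,-1,0],[0,0,0]], "yaw": [0,0,0,0,0,0,0,0], "grip": [1,1,1,1,1,1,1,1]}}

```text
time: 29.55
tool_pos: [0.5016, 0.0682, 0.1473]
tool_rot: [0.707, -0.707, -0.001, 0.0]
contact_force: [0.3, -0.2, -0.2]
gripper_width: 0.188
```

Run:
```python
from h import *
import pickle
st()
w=grab("wrist");pickle.dump(w,open("w23.pkl","wb"));crop(w,255,250,50,80,10,"w23d")
```

```text
29.55 J [-0.012 -0.157  1.977  0.     1.321 -1.585] p [0.5016 0.0682 0.1473] F [ 0.3 -0.2 -0.2] w 0.188
[[1.0, 0.001, -0.002], [0.002, 0.0, 1.0], [0.001, -1.0, 0.0]]
```

View pics/w23d.png

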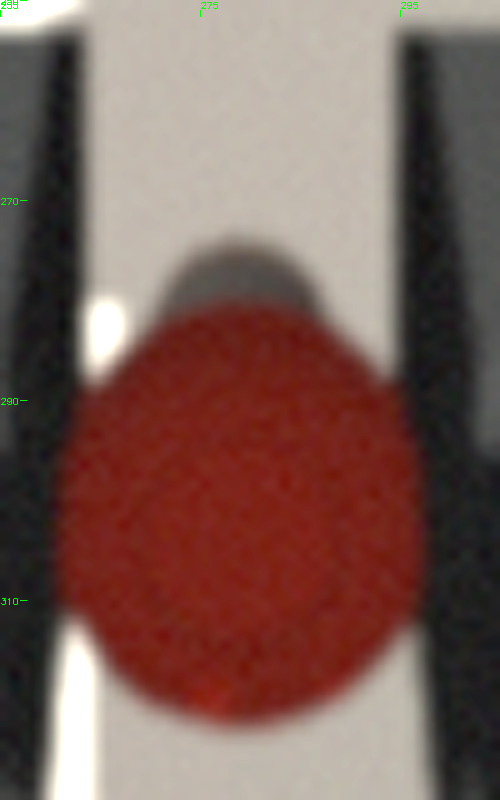

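>>> {"method": "play_rows", "body": {"slide": [[0,0.7,0],[0,0.7,0],[-0.6,0,0],[-0.6,0,0],[-0.5,0,0],[-0.4,0,0],[-0.3,0,0],[-0.1,0,0],[0,0,0],[0,0,0]], "yaw": [0,0,0,0,0,0,0,0,0,0], "grip": [1,1,1,1,1,1,1,1,1,1]}}

```text
time: 30.6
tool_pos: [0.478, 0.0681, 0.1341]
tool_rot: [-0.707, 0.707, 0.003, 0.002]
contact_force: [5.1, -0.2, 1.2]
gripper_width: 0.189
```

>>> {"method": "play_rows", "body": {"slide": [[0.6,0,0],[0.9,0,0],[1,0,0],[0,-1,0],[0,0,0]], "yaw": [0,0,0,0,0], "grip": [1,1,1,1,1]}}

```text
time: 31.1
tool_pos: [0.5016, 0.0681, 0.1433]
tool_rot: [-0.707, 0.707, 0.001, -0.0]
contact_force: [0.8, 0.7, 0.3]
gripper_width: 0.191
```

Run:
```python
from h import *
import pickle
st()
w=grab("wrist");pickle.dump(w,open("w24.pkl","wb"));crop(w,255,250,50,80,10,"w24d")
```

```text
31.1 J [-0.012 -0.153  1.981  0.     1.313 -1.585] p [0.5016 0.0681 0.1433] F [0.8 0.7 0.3] w 0.191
[[1.0, 0.001, -0.002], [0.002, -0.0, 1.0], [0.001, -1.0, -0.0]]
```

View pics/w24d.png

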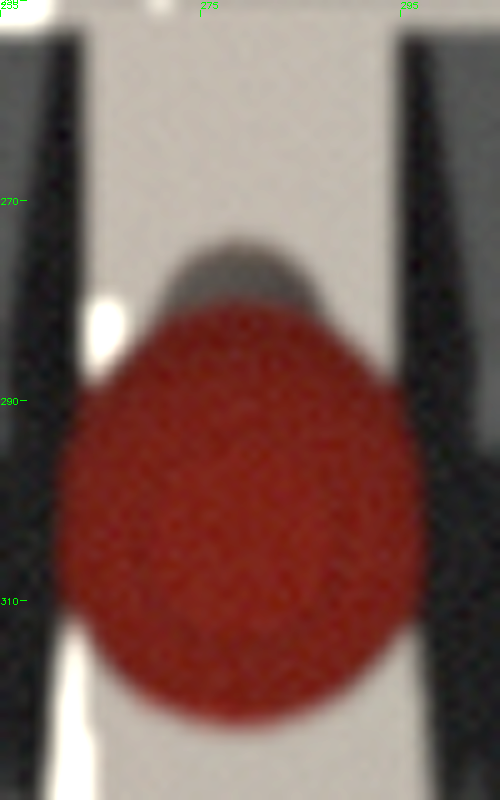

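>>> {"method": "play_rows", "body": {"slide": [[0,1,0],[-0.6,0,0],[-0.6,0,0],[-0.5,0,0],[-0.5,0,0],[-0.4,0,0],[-0.3,0,0],[-0.2,0,0],[0,0,0],[0,0,0]], "yaw": [0,0,0,0,0,0,0,0,0,0], "grip": [1,1,1,1,1,1,1,1,1,1]}}

```text
time: 32.15
tool_pos: [0.4707, 0.0681, 0.1334]
tool_rot: [-0.707, 0.707, 0.001, 0.0]
contact_force: [4.0, 0.4, 2.4]
gripper_width: 0.188
```

>>> {"method": "play_rows", "body": {"slide": [[0.6,0,0],[1,0,0],[1,0,0],[0,-1,0],[0,0,0]], "yaw": [0,0,0,0,0], "grip": [1,1,1,1,1]}}

```text
time: 32.65
tool_pos: [0.4965, 0.0681, 0.1431]
tool_rot: [-0.707, 0.707, 0.001, -0.001]
contact_force: [0.7, -0.3, -0.3]
gripper_width: 0.191
```

Run:
```python
from h import *
import pickle
st()
w=grab("wrist");pickle.dump(w,open("w25.pkl","wb"));crop(w,255,250,50,80,10,"w25d")
```

```text
32.65 J [-0.012 -0.165  1.992 -0.     1.315 -1.585] p [0.4965 0.0681 0.1431] F [ 0.7 -0.3 -0.3] w 0.191
[[1.0, 0.0, -0.002], [0.002, -0.0, 1.0], [0.0, -1.0, -0.0]]
```

View pics/w25d.png

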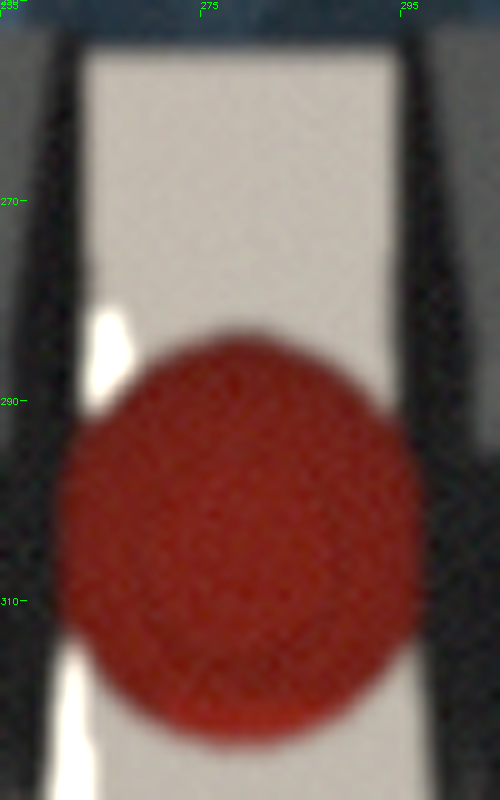

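```bash
python3 est3.py 282.3 283.2 324.5; python3 est3.py 273.7 280 322.4
```

```text
0 2p x,th 10.799025241508941 26.77745870773665 [-0.5  1.8 -1.4] mid tool mm [29.7 30.1  0. ]  3p [  2.95926226 -18.88158288] 27.783125693285054 mid [22.5 18.3  0. ]
0.5 2p x,th 9.904284101618153 27.292316154252756 [-0.5  1.9 -1.4] mid tool mm [29.2 29.9  0. ]  3p [  1.96189469 -19.02748592] 28.312630101077513 mid [21.9 17.9  0. ]
1 2p x,th 9.014053192879544 27.803876341148513 [-0.5  1.9 -1.4] mid tool mm [28.6 29.8  0. ]  3p [  0.96706285 -19.17660358] 28.839108471136186 mid [21.2 17.6  0. ]
0 2p x,th 9.261030468569787 23.308987256936785 [-0.4  1.5 -1.1] mid tool mm [25.9 31.2  0. ]  3p [  3.21332399 -16.42362042] 24.23634082470367 mid [20.5 21.9  0. ]
0.5 2p x,th 8.377059704387934 23.828710110292302 [-0.4  1.5 -1.1] mid tool mm [25.3 31.   0. ]  3p [  2.23783201 -16.55514989] 24.771192178820925 mid [19.8 21.6  0. ]
1 2p x,th 7.4966703694994745 24.345478221862706 [-0.4  1.5 -1.1] mid tool mm [24.8 30.9  0. ]  3p [  1.26395825 -16.68987476] 25.303405863751408 mid [19.2 21.3  0. ]
```

>>> {"method": "play_rows", "body": {"slide": [[0.4,-1,0],[0.5,-3,0],[0.5,-4,0],[0,-3.6,3],[0,0,4],[0,0,4],[0,0,4],[0,0,0],[0,0,0],[0,0,0],[0,0,0]], "yaw": [0,0,0,0,0,0,0,-8.5,-8.5,0,0], "grip": [1,1,1,1,1,1,1,1,1,1,1]}}

```text
time: 33.8
tool_pos: [0.5097, 0.2181, 0.2587]
tool_rot: [0.699, -0.699, -0.104, 0.104]
contact_force: [0.6, -0.1, -0.5]
gripper_width: 0.187
```

Run:
```python
from h import *
import pickle
q=st()
s=grab("scene");pickle.dump((q,s),open("s26.pkl","wb"));crop(s,210,225,60,60,10,"s26")
w=grab("wrist");pickle.dump(w,open("w26.pkl","wb"));crop(w,255,250,50,80,10,"w26d")
```

```text
33.8 J [ 0.27  -0.125  1.759 -0.     1.508 -1.596] p [0.5097 0.2181 0.2587] F [ 0.6 -0.1 -0.5] w 0.187
[[0.957, 0.0, -0.291], [0.291, 0.0, 0.957], [0.0, -1.0, -0.0]]
```

View pics/s26.png

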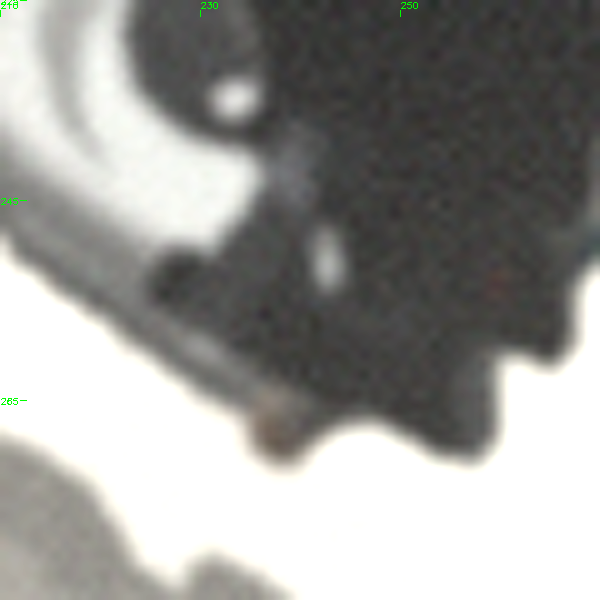

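View pics/w26d.png

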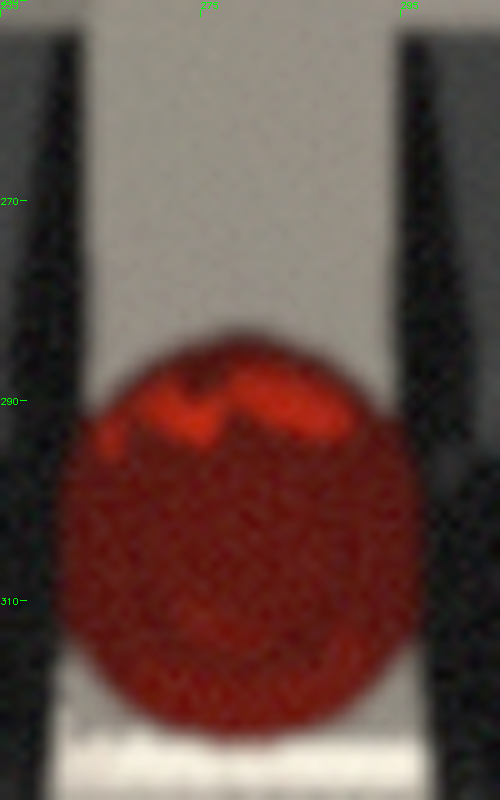

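Run:
```python
from j21 import *
q,s=pickle.load(open("s26.pkl","rb"));pos=q["tool_pos"];R=Rn.from_quat(q["tool_rot"],scalar_first=True).as_matrix()
tg=np.array([.5365,.227,.232])
for tip in (281.8,282.5):
  for t14 in (0,1):
    p,m=run(pos,R,s,np.array([238.,268.]),np.array([tip,283.3,323.8]),t14)
    M=pos+R@m;a=R@tm(*p[:3])[1];print("  mid",M,"axis",a,"need tool mm",R.T@(tg-M)*1000)
for y,x,th in ((-.0074,.010,27),(-.012,.007,27.5),(-.0074,.010,25)):
    m,a,*_=tm(x,y,np.radians(th));print(y,th,proj(s,pos+R@(m-a*.0442)))
```

```text
0 -0.0074 x,y [  7.29865624 -12.25862044] th 27.14 zoff 1.2055770772575578 mid tool [26.5 25.1  0. ] res [-0.1  0.7 -0.5  0.5 -0.4  0.6]
  mid [0.53496803 0.22581942 0.2335647 ] axis [-0.43662503 -0.1328777   0.88977643] need tool mm [1.80896333 1.56513067 0.68337753]
1 -0.0074 x,y [  5.62071131 -12.10181892] th 28.16 zoff 1.3451158561332528 mid tool [25.4 24.9  0. ] res [-0.1  0.7 -0.5  0.6 -0.4  0.7]
  mid [0.53399544 0.2255234  0.23375414] axis [-0.4516873  -0.13746226  0.88152295] need tool mm [2.8255538  1.75481414 0.68337753]
0 -0.0074 x,y [  6.95588061 -12.77626794] th 27.47 zoff 1.3461308646283006 mid tool [26.3 24.5  0. ] res [-0.2  0.7 -0.5  0.4 -0.6  0.7]
  mid [0.53484531 0.22578208 0.23419314] axis [-0.44151383 -0.13436572  0.88713663] need tool mm [1.93708187 2.19359773 0.68337753]
1 -0.0074 x,y [  5.27725528 -12.61919568] th 28.49 zoff 1.4878072391634918 mid tool [25.3 24.3  0. ] res [-0.2  0.8 -0.5  0.4 -0.6  0.7]
  mid [0.53386968 0.22548514 0.23438583] axis [-0.45651895 -0.13893289  0.87879924] need tool mm [2.95686049 2.38653522 0.68337753]
-0.0074 27 [[238.00818933 268.00974241]]
-0.012 27.5 [[238.81443516 267.13554662]]
-0.0074 25 [[239.20863265 269.09119197]]
```

>>> {"method": "play_rows", "body": {"slide": [[0,0,0],[0,0,0],[-3,0,-2],[-4,0,-2],[-4,0,-2],[-4,0,-0.8],[-2.5,3,0],[0,4,0],[0,4,0],[0,3,0],[0,1.4,0],[0,0,0]], "yaw": [8.5,8.5,0,0,0,0,0,0,0,0,0,0], "grip": [1,1,1,1,1,1,1,1,1,1,1,1]}}

```text
time: 35.1
tool_pos: [0.3328, 0.1492, 0.1017]
tool_rot: [-0.707, 0.708, -0.002, -0.002]
contact_force: [-0.5, -0.7, -0.8]
gripper_width: 0.197
```

Run:
```python
from h import *
st()
s=grab("scene");cv2.imwrite("pics/s27.png",s["image"][:,:,::-1])
```

```text
35.1 J [ 0.217 -0.517  2.329  0.     1.335 -1.354] p [0.3328 0.1492 0.1017] F [-0.5 -0.7 -0.8] w 0.197
[[1.0, -0.005, -0.0], [0.0, -0.001, 1.0], [-0.005, -1.0, -0.001]]
```

View pics/s27.png

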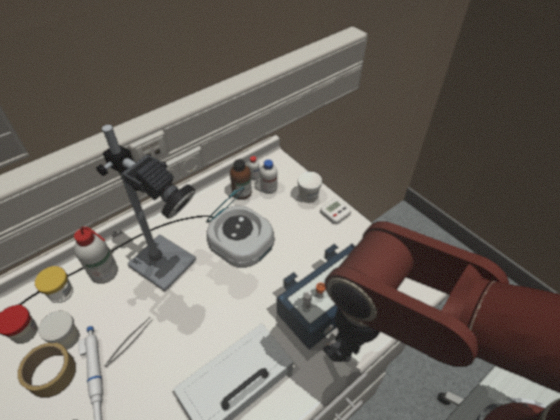

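>>> {"method": "play_rows", "body": {"slide": [[0.5,0,0],[0.6,0,0],[0.5,0,0],[0.3,0,0],[0,0,0]], "yaw": [0,0,0,0,0], "grip": [1,1,1,1,1]}}

```text
time: 35.65
tool_pos: [0.3538, 0.1499, 0.1043]
tool_rot: [0.707, -0.707, -0.0, 0.001]
contact_force: [-2.4, 0.5, -0.2]
gripper_width: 0.19
```

>>> {"method": "play_rows", "body": {"slide": [[0.3,0,0],[0,0,0]], "yaw": [0,0], "grip": [1,1]}}

```text
time: 35.85
tool_pos: [0.3562, 0.1498, 0.1037]
tool_rot: [-0.707, 0.707, -0.0, -0.001]
contact_force: [-3.3, -0.2, -0.3]
gripper_width: 0.191
```

>>> {"method": "play_rows", "body": {"slide": [[0.3,0,0],[0,0,0]], "yaw": [0,0], "grip": [1,1]}}

```text
time: 36.05
tool_pos: [0.3587, 0.1498, 0.1035]
tool_rot: [-0.707, 0.707, -0.001, -0.002]
contact_force: [-5.1, -0.6, 0.2]
gripper_width: 0.191
```

>>> {"method": "play_rows", "body": {"slide": [[0.2,0,0],[0,0,0],[-0.6,0,0],[-1,0,0],[-0.6,0,0],[0,0,0]], "yaw": [0,0,0,0,0,0], "grip": [1,1,1,1,1,1]}}

```text
time: 36.65
tool_pos: [0.3399, 0.1499, 0.1046]
tool_rot: [0.707, -0.707, -0.002, -0.0]
contact_force: [0.6, 0.3, 0.1]
gripper_width: 0.193
```

Run:
```python
from h import *
import pickle
st()
w=grab("wrist");pickle.dump(w,open("w28.pkl","wb"));crop(w,255,250,50,80,10,"w28d")
```

```text
36.65 J [ 0.215 -0.505  2.316 -0.     1.328 -1.358] p [0.3399 0.1499 0.1046] F [0.6 0.3 0.1] w 0.193
[[1.0, 0.003, -0.002], [0.002, 0.0, 1.0], [0.003, -1.0, 0.0]]
```

View pics/w28d.png

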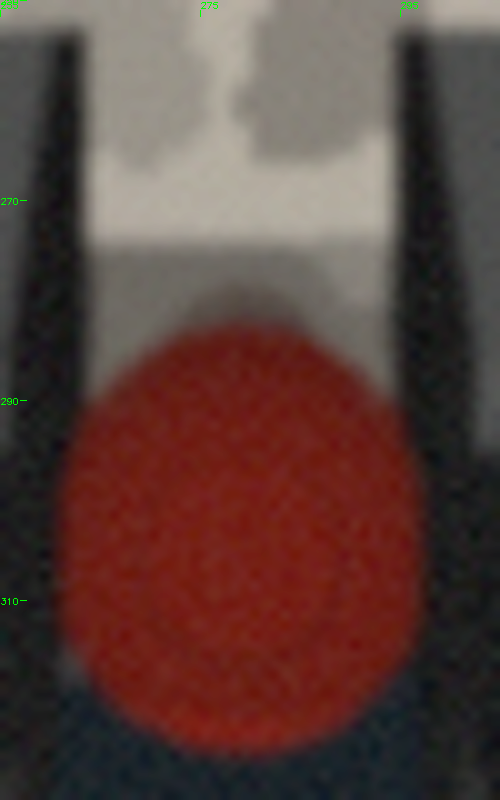

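```bash
python3 est3.py 278.5 282.2 325.3
```

```text
0 2p x,th 10.75260958128466 24.80819564587981 [-0.6  2.2 -1.6] mid tool mm [28.4 30.7  0. ]  3p [  1.66369789 -20.71578842] 26.112246409593475 mid [20.1 17.   0. ]
0.5 2p x,th 9.861755195049925 25.326253546652264 [-0.6  2.2 -1.7] mid tool mm [27.8 30.6  0. ]  3p [  0.68520365 -20.83772   ] 26.64461154045298 mid [19.5 16.7  0. ]
1 2p x,th 8.974816034573887 25.841231397258305 [-0.6  2.2 -1.7] mid tool mm [27.3 30.4  0. ]  3p [ -0.29102157 -20.96250849] 27.174141736187988 mid [18.9 16.4  0. ]
```

>>> {"method": "play_rows", "body": {"slide": [[-0.3,-2,0],[0,-4,0],[0,-4,0],[0,-4,0],[2,-1.5,1],[3,0,2],[4,0,2],[4,0,1.9],[4,0,0],[0.3,0,0],[0,0,0],[0,0,0]], "yaw": [0,0,0,0,0,0,0,0,0,0,-8.5,-8.5], "grip": [1,1,1,1,1,1,1,1,1,1,1,1]}}

```text
time: 37.9
tool_pos: [0.51, 0.2191, 0.2591]
tool_rot: [-0.699, 0.699, 0.107, -0.107]
contact_force: [-0.5, 0.6, -0.8]
gripper_width: 0.187
```

>>> {"method": "play_rows", "body": {"slide": [[0,0,0],[0,0,0]], "yaw": [-0.1,0], "grip": [1,1]}}

```text
time: 38.1
tool_pos: [0.5096, 0.2191, 0.2595]
tool_rot: [0.699, -0.699, -0.105, 0.104]
contact_force: [-0.8, 0.5, -0.1]
gripper_width: 0.197
```

Run:
```python
from h import *
import pickle
q=st()
s=grab("scene");pickle.dump((q,s),open("s29.pkl","wb"));crop(s,210,225,60,60,10,"s29");cv2.imwrite("pics/s29f.png",s["image"][:,:,::-1])
w=grab("wrist");pickle.dump(w,open("w29.pkl","wb"));crop(w,255,250,50,80,10,"w29d");cv2.imwrite("pics/w29f.png",w["image"][:,:,::-1])
```

```text
38.1 J [ 0.272 -0.125  1.758 -0.     1.509 -1.596] p [0.5096 0.2191 0.2595] F [-0.8  0.5 -0.1] w 0.197
[[0.956, 0.001, -0.293], [0.293, 0.0, 0.956], [0.001, -1.0, -0.0]]
```

View pics/s29.png

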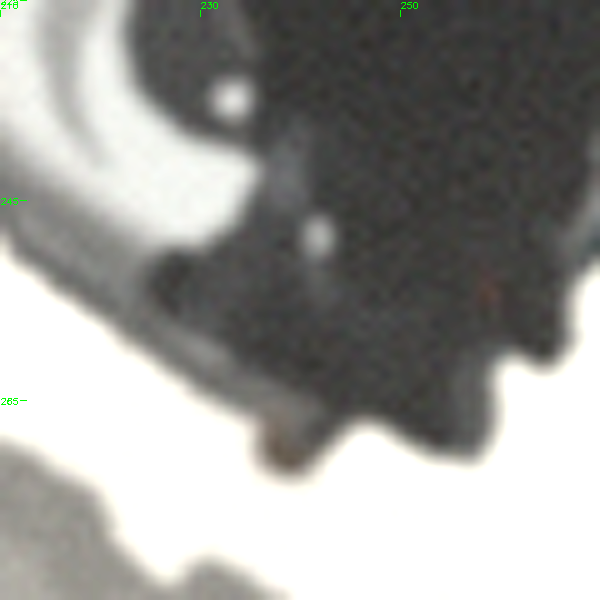

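View pics/w29d.png

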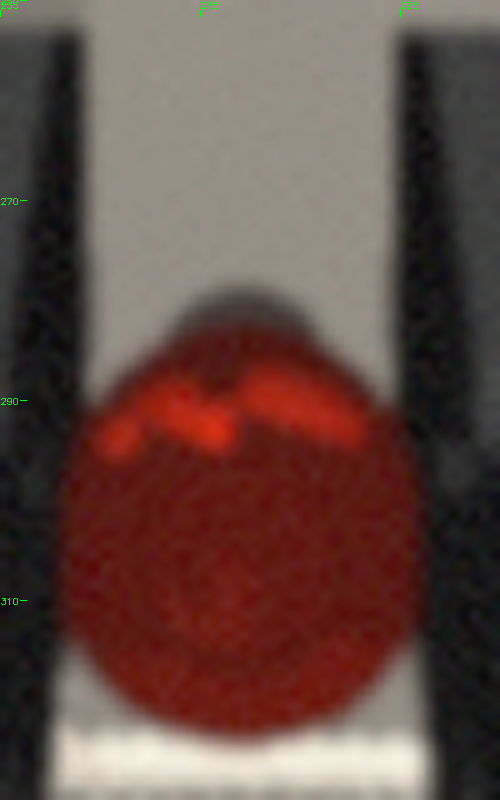

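View pics/s29f.png

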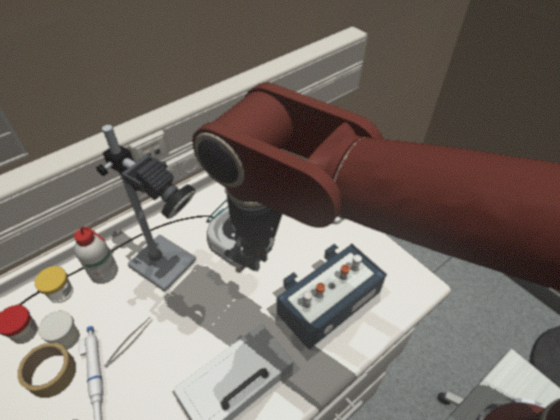

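View pics/w29f.png

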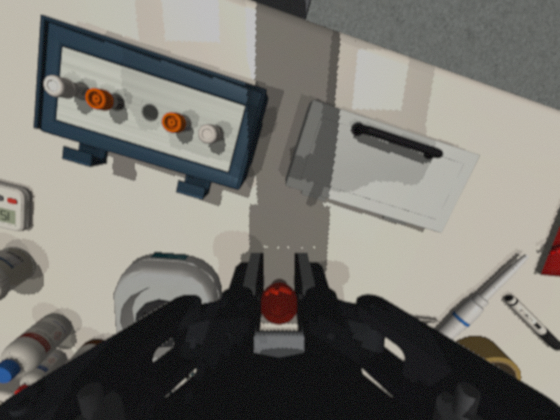

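Run:
```python
from j21 import *
q,s=pickle.load(open("s29.pkl","rb"));pos=q["tool_pos"];R=Rn.from_quat(q["tool_rot"],scalar_first=True).as_matrix()
tg=np.array([.5365,.227,.232])
for wt in (1,.5):
  for t14 in (0,.5,1):
    p,m=run(pos,R,s,np.array([238.8,268.8]),np.array([278.4,282.3,324.0]),t14,wt=wt)
    M=pos+R@m;print("  mid",M,"need tool mm",R.T@(tg-M)*1000)
```

```text
0 -0.0074 x,y [  6.3407893  -13.34823013] th 25.66 zoff 1.188279964341889 mid tool [24.5 24.5  0. ] res [-0.1  0.6 -0.4  0.5 -0.3  0.6]
  mid [0.53302374 0.22627675 0.23498976] need tool mm [ 3.53375426  2.99202805 -0.32635918]
0.5 -0.0074 x,y [  5.49696459 -13.27759827] th 26.17 zoff 1.2552158991491538 mid tool [24.  24.4  0. ] res [-0.1  0.7 -0.5  0.5 -0.4  0.6]
  mid [0.53254058 0.22612877 0.2350833 ] need tool mm [ 4.03900582  3.08589138 -0.32635918]
1 -0.0074 x,y [  4.65745891 -13.2068668 ] th 26.68 zoff 1.323263923549885 mid tool [23.5 24.3  0. ] res [-0.1  0.7 -0.5  0.6 -0.4  0.7]
  mid [0.53205816 0.22598101 0.23517873] need tool mm [ 4.54348859  3.18164643 -0.32635918]
0 -0.0074 x,y [  5.17944843 -15.05069897] th 25.81 zoff 0.6577337701015281 mid tool [23.5 22.8  0. ] res [-0.1  0.3 -0.2  0.5 -0.4  0.3]
  mid [0.53200643 0.22596526 0.23673903] need tool mm [ 4.59656785  4.74197963 -0.32635918]
0.5 -0.0074 x,y [  4.26574865 -15.08165316] th 26.33 zoff 0.695895034921619 mid tool [22.9 22.6  0. ] res [-0.1  0.4 -0.2  0.5 -0.4  0.3]
  mid [0.53146146 0.22579835 0.23693784] need tool mm [ 5.16639444  4.94114472 -0.32635918]
1 -0.0074 x,y [  3.35494998 -15.11456559] th 26.85 zoff 0.7347816434080795 mid tool [22.3 22.4  0. ] res [-0.1  0.4 -0.3  0.6 -0.5  0.4]
  mid [0.53091592 0.22563127 0.23714074] need tool mm [ 5.73681412  5.14440983 -0.32635918]
```

>>> {"method": "play_rows", "body": {"slide": [[0.2,0,0],[0,0,0],[0,0,0],[0,0,0]], "yaw": [0,0,0,0], "grip": [1,1,1,1]}}

```text
time: 38.6
tool_pos: [0.5116, 0.2198, 0.2593]
tool_rot: [-0.699, 0.699, 0.106, -0.106]
contact_force: [-1.5, -0.5, -0.6]
gripper_width: 0.193
```

Run:
```python
from h import *
st();print(workorder.job_done());st()
```

```text
38.6 J [ 0.272 -0.12   1.753 -0.     1.508 -1.599] p [0.5116 0.2198 0.2593] F [-1.5 -0.5 -0.6] w 0.193
[[0.955, 0.0, -0.296], [0.296, -0.0, 0.955], [0.0, -1.0, -0.0]]
the job is handed in; nothing more can be done
None
the job is handed in; nothing more can be done
```

I handed the job in at 38.6 s with the red tube still held, cap up, at the inspection camera's viewing point. No verdict was reported.

- **Lid:** I tipped it up by the handle, drew it out from under the catches and lifted it clear. It now stands flat and right way up on the bench to the left of the cooler.
- **Tube lean:** The gripper can only point straight down, so I tilted the tube between the fingers by pressing it against the cooler's back edge. That overshot by about 2°, and I corrected it against the cooler's front face. The forces read there stayed under about 6 N.
- **Camera measurement:** Fitting the ring light in four pictures puts the camera's tilt at 25.4° and its turn at 17.1°. The pictures disagreed with the listed ring size: the visible face came out about 67 mm across instead of 72. I used the position on which the views agreed.
- **Last check of the tube:** It leans about 25 to 26.5° and the gripper is turned 17.2°. After that check I shifted it 2 mm along the line of sight and did not measure again. The two ways of finding the tube's middle differed by about 4 mm along the line and 6 mm in height. I set it between them, so expect about 3 mm of position error and 1° of tilt error.
- **Everything else:** In the last pictures the other four tubes are in their wells and the inspection camera and timer look undisturbed. The cup was hidden behind the arm in those last pictures; it was in place in an earlier one, and the arm stayed well clear of it.

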